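# Make up the tester's battery tray

### The job

Make up the foam battery tray for the portable tester so that it holds only block batteries: put the one wrong battery in it back in the stock bin with its own kind, leave its good ones alone, and pack the block batteries lying loose on the bench too, each lying flat in a pocket of its own. The wrong one's replacement is one spare block battery from stock, which has to be tested before it is packed: lay it in the tester's cradle with its terminals towards the contacts, let go, hold the press-to-test plunger fully down for about a second, then move it to a free pocket of the tray. Leave the rest of the stock in its bins and the tools on the bench as they are.

Things in the scene. Friction and masses are not known exactly. Their poses are not given: they have to be found in the camera images.
- kit1_c (a point): A block battery (box 46.5 x 26.5 x 17.5 mm lying flat, grey jacket, dark band and two small snap studs at its terminal end, 46 g), in a pocket of the tray at the start and right there. The point is its centre, half-way up (9 mm above what it lies on); x axis along its 46.5 mm length towards the terminal end, y across its 26.5 mm width, z up.
- kit2_c (a point): A block battery (box 46.5 x 26.5 x 17.5 mm lying flat, grey jacket, dark band and two small snap studs at its terminal end, 46 g), in a pocket of the tray at the start and right there. The point is its centre, half-way up (9 mm above what it lies on); x axis along its 46.5 mm length towards the terminal end, y across its 26.5 mm width, z up.
- odd_round_c (a point): The wrong battery in the tray when it is a round cell: cylinder 26 mm across, 48 mm long, lying on its side, free to roll a little, 65 g. The point is its centre (13 mm above its support); x axis along the cylinder. None when the wrong battery is the twin kind.
- odd_twin_c (a point): The wrong battery in the tray when it is a twin-cell pack: two 17 mm barrels side by side, 45 x 34 x 17 mm lying flat, 40 g. The point is its centre (8.5 mm above its support); x axis along the 45 mm barrels, y across both (34 mm), z up. None when the wrong battery is the round kind.
- loose1_c (a point): A block battery (box 46.5 x 26.5 x 17.5 mm lying flat, grey jacket, dark band and two small snap studs at its terminal end, 46 g), loose on the green bench in front of the tray at the start; two or three of these are there, None if absent. The point is its centre, half-way up (9 mm above what it lies on); x axis along its 46.5 mm length towards the terminal end, y across its 26.5 mm width, z up.
- loose2_c (a point): A block battery (box 46.5 x 26.5 x 17.5 mm lying flat, grey jacket, dark band and two small snap studs at its terminal end, 46 g), loose on the green bench in front of the tray at the start; two or three of these are there, None if absent. The point is its centre, half-way up (9 mm above what it lies on); x axis along its 46.5 mm length towards the terminal end, y across its 26.5 mm width, z up.
- loose3_c (a point): A block battery (box 46.5 x 26.5 x 17.5 mm lying flat, grey jacket, dark band and two small snap studs at its terminal end, 46 g), loose on the green bench in front of the tray at the start; two or three of these are there, None if absent. The point is its centre, half-way up (9 mm above what it lies on); x axis along its 46.5 mm length towards the terminal end, y across its 26.5 mm width, z up.
- spare1_c (a point): One of the two spare batteries in the stock bin, a block battery (box 46.5 x 26.5 x 17.5 mm lying flat, grey jacket, dark band and two small snap studs at its terminal end, 46 g). The point is its centre, half-way up (9 mm above what it lies on); x axis along its 46.5 mm length towards the terminal end, y across its 26.5 mm width, z up.
- spare1_term (a point): Centre of the terminal end face of spare1, 23 mm along x from its centre.
- spare2_c (a point): One of the two spare batteries in the stock bin, a block battery (box 46.5 x 26.5 x 17.5 mm lying flat, grey jacket, dark band and two small snap studs at its terminal end, 46 g). The point is its centre, half-way up (9 mm above what it lies on); x axis along its 46.5 mm length towards the terminal end, y across its 26.5 mm width, z up.
- spare2_term (a point): Centre of the terminal end face of spare2, 23 mm along x from its centre.
- stock_round_c (a point): The stock round cell in its bin: cylinder 26 mm across, 48 mm long, on its side. The point is its centre.
- stock_twin_c (a point): The stock twin-cell pack in its bin: 45 x 34 x 17 mm, flat. The point is its centre.
- block_bin: Bin with the two spare block batteries, one a lane, terminals to its -y. One of three like open dark fixed bins side by side: 186 (x) x 78 mm (y), walls 3 mm, rims 24 mm and inside floor 3 mm above its origin (centre of underside); a divider 4 mm wide, 6 mm high makes two lanes centred at x = -44 and +44 mm; batteries lie along y.
- twin_bin: Bin with the stock twin-cell pack, which lies in the +x lane; the -x lane is free. Shape, size, lanes and origin as the block_bin's; the three bins change places from start to start.
- round_bin: Bin with the stock round cell, which lies in the +x lane; the -x lane is free. Shape, size, lanes and origin as the block_bin's; the three bins change places from start to start.
- tray: Battery tray, fixed, 146 (x) x 236 mm (y), black foam with 2 x 3 shallow pockets. Origin: centre of its underside. Pocket centres at x = -31, +31, y = -72, 0, +72 mm; floors 4 mm and rib tops 10 mm above the origin. A pocket is 48 mm (x) by 60 mm (y), 6 mm deep; batteries lie along y. Ribs between pockets 14 mm (x) and 12 mm (y) wide.
- cradle (a point): Centre of the floor of the black battery cradle on the tester (yellow case, fixed, 270 x 250 mm, panel 72 mm high; open lid on its -y side, 180 mm away). Inside 36 (x) x 60 mm (y), rails 6 mm above the floor; a contact block 16 mm high with two brass contacts at its -y end: the battery lies along y, terminals to -y. Axes: the tester's.
- plunger_top (a point): Centre of the top of the press-to-test plunger on the tester's panel: black mushroom head 40 mm across, 15 mm thick, its top 39 mm above the panel when up.
- plunger (a joint): How far the plunger is pressed down (m): 0 up, 0.010 at its stop. Spring: about 3.6 N to start, 9.6 N at the stop; it comes back up by itself.
- multimeter: Bystander: hand multimeter lying on the bench, 165 x 85 x 32 mm (plus a low dial), beyond the tray. Origin: centre of its underside.
- solder_reel: Bystander: reel of solder standing on its flange, 60 mm across, 40 mm high, beyond the bins. Origin: centre of its underside.
- screwdriver: Bystander: screwdriver 190 mm long lying on the bench beyond the tray. Origin on the bench under it.
There are look-alikes about, which are no part of the job. Leave any pink look-alike of the part that bears loose1_c alone.

How it is judged (in metres and radians):
On the way, in this order (a step that is already met when the one before it is completed fails the run):
1. a spare block battery lies flat in the tester's cradle, terminal end towards the contacts, and is let go ((((horizontal distance between spare1_c and cradle below 0.011 m and z of spare1_c in the frame of cradle below 0.0118 m and y of spare1_term in the frame of cradle below -0.012 m) and contact force between the fingers and spare1 below 0.3 N) or ((horizontal distance between spare2_c and cradle below 0.011 m and z of spare2_c in the frame of cradle below 0.0118 m and y of spare2_term in the frame of cradle below -0.012 m) and contact force between the fingers and spare2 below 0.3 N))), for 0.2 s.
2. with the spare lying in the cradle, the plunger is held down at its stop (pressed at least 8.8 of 10 mm) for half a second (((horizontal distance between spare1_c and cradle below 0.011 m and z of spare1_c in the frame of cradle below 0.0118 m and y of spare1_term in the frame of cradle below -0.012 m) or (horizontal distance between spare2_c and cradle below 0.011 m and z of spare2_c in the frame of cradle below 0.0118 m and y of spare2_term in the frame of cradle below -0.012 m)) and value of joint plunger above 0.0088 m), for 0.5 s.
At the end, for the whole second after the job is handed in: All block batteries from tray and bench and one spare lie flat in tray pockets (centre within 13 mm in x, 10 mm in y of the pocket's, under 11.8 mm above its floor), the wrong battery is in its own kind's bin, the other spare and stock in their bins, plunger up, all at rest ((x of kit1_c in the frame of tray between -0.044 and -0.018 m or x of kit1_c in the frame of tray between 0.018 and 0.044 m) and (y of kit1_c in the frame of tray between -0.082 and -0.062 m or y of kit1_c in the frame of tray between -0.01 and 0.01 m or y of kit1_c in the frame of tray between 0.062 and 0.082 m) and z of each of kit1_c, kit2_c, loose1_c, loose2_c, loose3_c in the frame of tray below 0.0158 m and linear speed of each of kit1, kit2, loose1, loose2, loose3 below 0.03 m/s and (x of kit2_c in the frame of tray between -0.044 and -0.018 m or x of kit2_c in the frame of tray between 0.018 and 0.044 m) and (y of kit2_c in the frame of tray between -0.082 and -0.062 m or y of kit2_c in the frame of tray between -0.01 and 0.01 m or y of kit2_c in the frame of tray between 0.062 and 0.082 m) and (x of loose1_c in the frame of tray between -0.044 and -0.018 m or x of loose1_c in the frame of tray between 0.018 and 0.044 m) and (y of loose1_c in the frame of tray between -0.082 and -0.062 m or y of loose1_c in the frame of tray between -0.01 and 0.01 m or y of loose1_c in the frame of tray between 0.062 and 0.082 m) and (x of loose2_c in the frame of tray between -0.044 and -0.018 m or x of loose2_c in the frame of tray between 0.018 and 0.044 m) and (y of loose2_c in the frame of tray between -0.082 and -0.062 m or y of loose2_c in the frame of tray between -0.01 and 0.01 m or y of loose2_c in the frame of tray between 0.062 and 0.082 m) and (x of loose3_c in the frame of tray between -0.044 and -0.018 m or x of loose3_c in the frame of tray between 0.018 and 0.044 m) and (y of loose3_c in the frame of tray between -0.082 and -0.062 m or y of loose3_c in the frame of tray between -0.01 and 0.01 m or y of loose3_c in the frame of tray between 0.062 and 0.082 m) and (((x of spare1_c in the frame of tray between -0.044 and -0.018 m or x of spare1_c in the frame of tray between 0.018 and 0.044 m) and (y of spare1_c in the frame of tray between -0.082 and -0.062 m or y of spare1_c in the frame of tray between -0.01 and 0.01 m or y of spare1_c in the frame of tray between 0.062 and 0.082 m) and z of spare1_c in the frame of tray below 0.0158 m and linear speed of spare1 below 0.03 m/s) or ((x of spare2_c in the frame of tray between -0.044 and -0.018 m or x of spare2_c in the frame of tray between 0.018 and 0.044 m) and (y of spare2_c in the frame of tray between -0.082 and -0.062 m or y of spare2_c in the frame of tray between -0.01 and 0.01 m or y of spare2_c in the frame of tray between 0.062 and 0.082 m) and z of spare2_c in the frame of tray below 0.0158 m and linear speed of spare2 below 0.03 m/s)) and ((x of spare1_c in the frame of block_bin between -0.092 and 0.092 m and y of spare1_c in the frame of block_bin between -0.038 and 0.038 m and z of spare1_c in the frame of block_bin between 0 and 0.03 m and linear speed of spare1 below 0.05 m/s) or (x of spare2_c in the frame of block_bin between -0.092 and 0.092 m and y of spare2_c in the frame of block_bin between -0.038 and 0.038 m and z of spare2_c in the frame of block_bin between 0 and 0.03 m and linear speed of spare2 below 0.05 m/s)) and x of odd_round_c in the frame of round_bin between -0.092 and 0.092 m and y of odd_round_c in the frame of round_bin between -0.038 and 0.038 m and z of odd_round_c in the frame of round_bin between 0 and 0.03 m and linear speed of each of odd_round, odd_twin, stock_round, stock_twin below 0.05 m/s and x of odd_twin_c in the frame of twin_bin between -0.092 and 0.092 m and y of odd_twin_c in the frame of twin_bin between -0.038 and 0.038 m and z of odd_twin_c in the frame of twin_bin between 0 and 0.03 m and x of stock_round_c in the frame of round_bin between -0.092 and 0.092 m and y of stock_round_c in the frame of round_bin between -0.038 and 0.038 m and z of stock_round_c in the frame of round_bin between 0 and 0.03 m and x of stock_twin_c in the frame of twin_bin between -0.092 and 0.092 m and y of stock_twin_c in the frame of twin_bin between -0.038 and 0.038 m and z of stock_twin_c in the frame of twin_bin between 0 and 0.03 m and value of joint plunger below 0.002 m); the robot touches nothing.
It fails at once if both spares are taken from stock (horizontal distance between each of spare1_c, spare2_c and block_bin above 0.12 m).
It fails at once if a good battery that was already in the tray is moved more than 30 mm (distance of any of kit1_c, kit2_c from where it was at the start of the episode above 0.03 m).
It fails at once if the multimeter, solder reel or screwdriver is moved more than 30 mm (distance of any of multimeter, solder_reel, screwdriver from where it was at the start of the episode above 0.03 m).
Of odd_round, odd_twin only 1 to 1 are there at a start; the rules pass over those that are not, and their reading is None.
Of loose1, loose2, loose3 only 2 to 3 are there at a start; the rules pass over those that are not, and their reading is None.
At some moment in a run one of loose1, loose2, loose3 may be knocked a few centimetres aside while the robot is not near it.
It also fails if it takes over 200 s, if anything falls off the work surface, if the arm or the gripper's body presses on something with over 40 N, if the wrist force passes 120 N, or if a joint passes its speed limit or range.

### The arm

A 7-joint arm with a two-finger parallel gripper is mounted at the origin on the work surface. World frame = base frame: x ahead of the robot, y to its left, z up, the work surface at z = 0. Lengths are in mm, angles in rad, forces in N, time in s.
With the tool pointing down it reaches from about 425 to 1025 mm from the base axis. Payload 3.6 kg.
Tool frame: the origin (TCP) lies midway between the tips of the shut fingers; the grasp point (between the pads) lies 19 mm behind it; y points along the fingers, z is the direction in which the jaws open and shut, and the axes are right-handed (so a half turn about y gives the same grasp; the last joint's range is limited). The gripper opens to 85 mm and grips with 20 to 120 N. Pads are 22 mm wide; open, the fingers measure 114 mm over their backs; the gripper's body (76 mm by 85 mm) begins 54 mm behind the grasp point. The pads swing forward as they close: fully open they stand 13 mm farther back than shut.
Start: joints at [-1.409, 0.591, 0.048, 1.609, -0.033, 0.943, -0.034], TCP at [183.435, 701.414, 193.802] pointing down, gripper open.
Joint ranges: [-2.69, 2.69], [-0.47, 2.24], [-1.27, 1.36], [0.19, 2.51], [-1.53, 4.68], [0.08, 2.07], [-3.09, 3.09]. Speed limits (rad/s): [2.57, 2.57, 3.14, 3.14, 3.14, 3.14, 3.14].

### API

Orientations are given as a 3x3 rotation matrix whose columns are the frame's x, y, z axes.
In Python, from station import * gives the robot as it stands.
- The arm moves only by the tool jog_arm, never from a script. Its argument "series" is a list of rows, each a list of 6 numbers: the shift along the tool's x, y, z in mm, then the turn, a rotation vector about the tool's x, y, z in degrees. A call has 1 to 8 rows; each row is the pose to reach, as a shift and turn from the pose commanded when the call began, along the tool's axes at that moment; what a row does not reach only later rows make up. A row lasts 1/8 s, in which the tool goes at most 62.5 mm and 10.7 degrees, less where a joint would pass 70% of its speed; a pose out of reach is approached as far as the arm can. A call with a gripper value outside its range is refused whole. "gripper" is the closure, from 0 (fully open) to 1 (shut), set as the call begins (left out, the last holds). The fingers move at their own pace and stop on an object; the grip force is fixed at half the most. Time passes only in rows, so rows that repeat a pose let the fingers close. It gives the time, the measured TCP pose, the force and the opening at its end, in the units of the state.
- read_state(): the state, without advancing time (a new reading comes with each control period).
- capture(name): name is "scene" or "top" or "wrist"; returns (picture, depth): 420x560x3 uint8, red, green, blue; 420x560 float32, mm along the optical axis (not along the pixel's ray), 0 where there is no reading.
- get_calibration(name): a dict with "vfov" (degrees; the focal length in pixels is half the picture's height over the tangent of half this angle, whatever the lens; pixels are square), "cx", "cy" (the principal point, pixels), "extrinsics" (4x4, takes a point from world to camera coordinates); the wrist camera has in their place "tool_from_camera" (4x4, takes a point from camera to tool coordinates, whose origin is the TCP and whose axes are the tool frame's). Camera axes: x right, y down, z forward; pixel columns grow to the right and rows downward; lengths in mm; the calibration is good to about 2 mm. A picture is of the moment at which its call begins: read the wrist's pose just before it. get_calibration takes no time and is no camera call.
- hand_in(): hands the job in, once; it reports no verdict.
The state is a dict: "clock": time; "joint_positions": joint angles; "joint_velocities": joint speeds; "effort": joint torques, N m; "tcp_pos": TCP position; "ee_rot": TCP orientation; "contact_force": force on the tool from outside, world axes, zero at the start; "wrist_torque": the same for the moment, N m; "width": finger opening in mm.
Only numpy, scipy, OpenCV 4.12 (cv2) and the standard library are available. Lean on these libraries where they do the work, as an engineer would, in place of code of your own. Each camera call takes 0.05 s, during which the arm holds its last target.

## Working session

There is one attempt and no reset: what is moved stays moved. The work goes in short steps, Python scripts to look and compute and a tool call to move; the robot and the scene stay as the last step left them, time stands still between calls to the robot, and variables do not carry over. Pictures are saved under pics/ and viewed, and the job is handed in when it is done.

Besides the shell and the picture viewer there is one more tool, called after "Request:" as a command line: name --pt "numbers of a row" for each row, then --argument value for the rest. jog_arm: Moves the arm, as the interface text tells. Its arguments: {"type":"object","properties":{"series":{"type":"array","items":{"type":"array","items":{"type":"number"}}},"gripper":{"type":"number"}},"required":["series"]}

```bash
ls; mkdir -p pics; python3 - <<'E'
from station import *
import cv2,numpy as np
s=read_state()
for k,v in s.items(): print(k,np.round(v,3).tolist())
for n in ["scene","top","wrist"]:
    p,d=capture(n); cv2.imwrite(f"pics/{n}0.png",p[:,:,::-1]); np.save(f"pics/{n}0.npy",d)
    print(n,{k:np.round(v,3).tolist() for k,v in get_calibration(n).items()})
E
```

```text
pics
clock 0.0
joint_positions [-1.409, 0.592, 0.048, 1.61, -0.033, 0.943, -0.034]
joint_velocities [0.001, 0.001, -0.0, -0.001, -0.002, 0.0, 0.001]
effort [0.0, -54.869, 1.547, -19.812, 0.009, 0.009, -0.0]
tcp_pos [183.194, 700.554, 192.655]
ee_rot [[0.967, -0.0, 0.253], [-0.253, -0.002, 0.967], [0.0, -1.0, -0.002]]
contact_force [0.172, -0.5, -0.413]
wrist_torque [-0.019, 0.017, -0.021]
width 85.409
scene {'vfov': 43.052, 'cx': 276.267, 'cy': 204.795, 'extrinsics': [[0.753, 0.658, -0.013, -432.943], [0.548, -0.639, -0.54, -207.327], [-0.364, 0.4, -0.841, 1330.129], [0.0, 0.0, 0.0, 1.0]]}
top {'vfov': 42.416, 'cx': 276.788, 'cy': 213.04, 'extrinsics': [[0.017, -1.0, 0.008, 49.643], [-0.994, -0.017, -0.107, 534.595], [0.107, -0.006, -0.994, 1173.286], [0.0, 0.0, 0.0, 1.0]]}
wrist {'vfov': 63.254, 'cx': 271.75, 'cy': 212.65, 'tool_from_camera': [[0.0, 0.946, 0.325, -83.167], [-0.001, -0.325, 0.946, -180.399], [1.0, -0.001, 0.001, 0.275], [0.0, 0.0, 0.0, 1.0]]}
```

View pics/scene0.png

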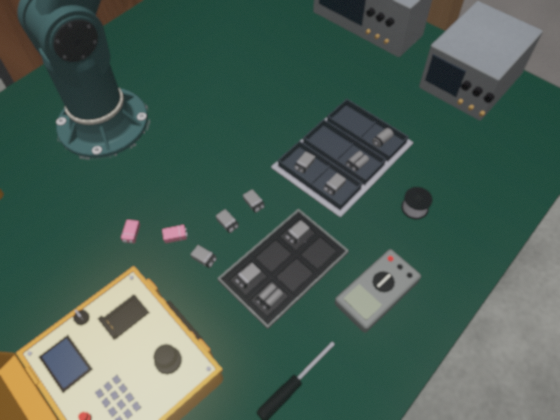

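View pics/top0.png

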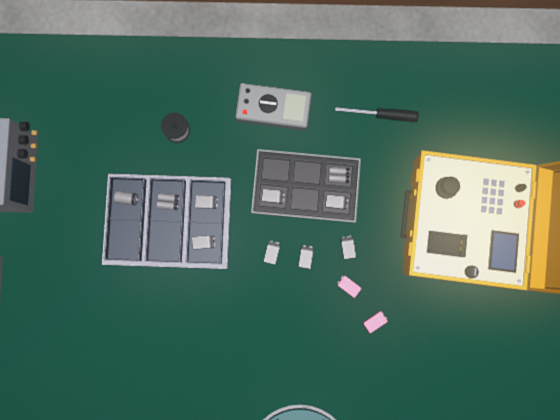

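View pics/wrist0.png

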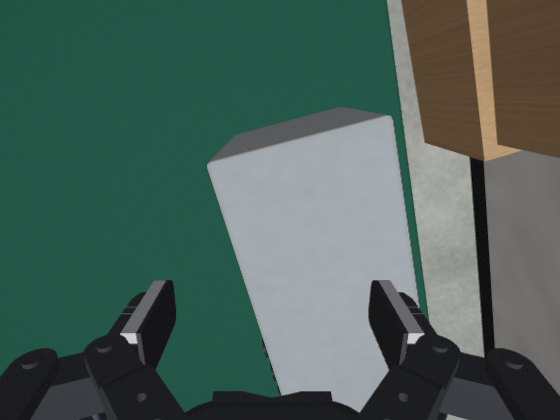

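```bash
cat > h.py <<'E'
import numpy as np,cv2
from station import *
def K(c): 
    f=210/np.tan(np.radians(c["vfov"])/2); return f,c["cx"],c["cy"]
def camT(name,st=None):
    c=get_calibration(name)
    if name!="wrist": return np.linalg.inv(np.array(c["extrinsics"]))
    T=np.eye(4);T[:3,:3]=st["ee_rot"];T[:3,3]=st["tcp_pos"]; return T@np.array(c["tool_from_camera"])
def rays(name,uv,st=None):
    c=get_calibration(name);f,cx,cy=K(c);uv=np.atleast_2d(uv).astype(float)
    d=np.c_[(uv[:,0]-cx)/f,(uv[:,1]-cy)/f,np.ones(len(uv))];T=camT(name,st)
    return T[:3,3],d@T[:3,:3].T
def onplane(name,uv,z,st=None):
    o,d=rays(name,uv,st); t=(z-o[2])/d[:,2]; return o+d*t[:,None]
def cloud(name,depth,st=None):
    v,u=np.indices(depth.shape); o,d=rays(name,np.c_[u.ravel(),v.ravel()],st)
    return (o+d*depth.ravel()[:,None]).reshape(*depth.shape,3)
def shot(name,tag):
    st=read_state();p,d=capture(name);cv2.imwrite(f"pics/{tag}.png",p[:,:,::-1]);np.save(f"pics/{tag}.npy",d);return st,p,d
E
python3 - <<'E'
from h import *
p=cv2.imread("pics/top0.png");d=np.load("pics/top0.npy")
P=cloud("top",d)
for u,v in [(400,330),(200,330),(330,100),(308,172),(305,200),(338,201),(339,175),(272,253),(125,235),(205,220),(450,240),(447,187),(470,260),(520,280),(306,258),(348,248),(205,203),(203,243)]:
    print((u,v),np.round(P[v,u],1))
cv2.imwrite("pics/c1.png",cv2.resize(p[140:340,95:375],None,fx=2.8,fy=2.8,interpolation=cv2.INTER_CUBIC))
cv2.imwrite("pics/c2.png",cv2.resize(p[140:300,395:560],None,fx=3.6,fy=3.6,interpolation=cv2.INTER_CUBIC))
E
```

```text
(400, 330) [ 279.5 -220.5   -2.2]
(200, 330) [272.8 224.6   0.4]
(330, 100) [804.4 -61.1  -2.4]
(308, 172) [631.6 -11.1   5.9]
(305, 200) [567.7  -5.2   0.9]
(338, 201) [564.1 -78.2  20.4]
(339, 175) [622.9 -79.9  22.7]
(272, 253) [445.3  67.8  19.6]
(125, 235) [480.8 400.2   1.4]
(205, 220) [517.4 220.2   7.1]
(450, 240) [ 477.2 -309.5   78.1]
(447, 187) [ 586.1 -295.7  107.3]
(470, 260) [ 435.7 -353.3   72.3]
(520, 280) [ 395.3 -457.4   74.8]
(306, 258) [435.5  -7.7  20. ]
(348, 248) [ 459.3 -101.1   18.5]
(205, 203) [554.2 219.6  21.4]
(203, 243) [464.4 220.5  27.7]
```

View pics/c1.png

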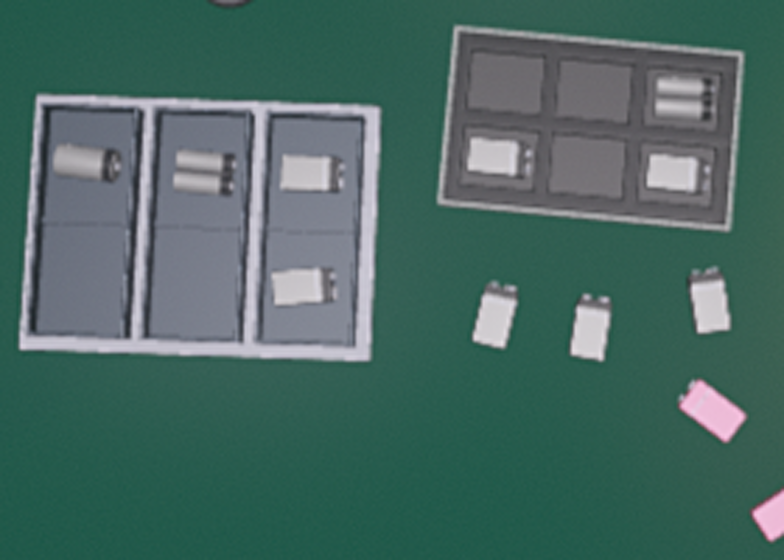

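View pics/c2.png

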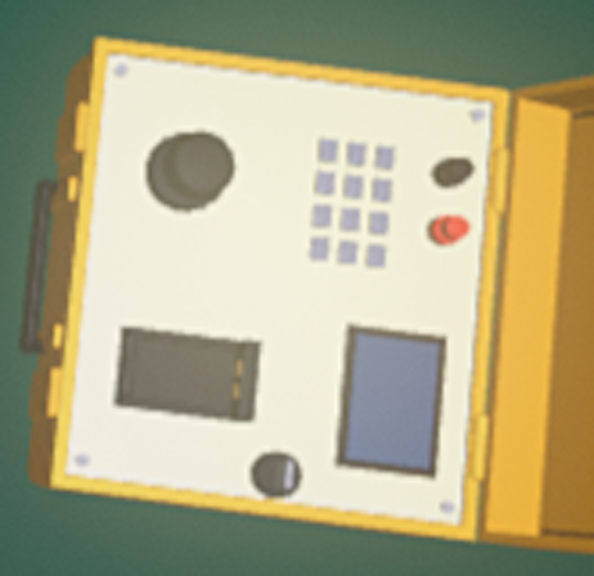

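```bash
cat > seg.py <<'E'
from h import *
def light(p,thr=135):
    hsv=cv2.cvtColor(p,cv2.COLOR_BGR2HSV); return ((hsv[...,2]>thr)&(hsv[...,1]<45)).astype(np.uint8)*255
def blobs(name,p,roi,zfun,st=None,thr=150,amin=60,amax=1500):
    m=light(p,thr); k=np.zeros_like(m);x0,y0,x1,y1=roi;k[y0:y1,x0:x1]=m[y0:y1,x0:x1]
    for c in cv2.findContours(k,cv2.RETR_EXTERNAL,cv2.CHAIN_APPROX_NONE)[0]:
        if not amin<cv2.contourArea(c)<amax: continue
        cc=c.reshape(-1,2).astype(float); w=onplane(name,cc,zfun,st)[:,:2].astype(np.float32)
        r=cv2.minAreaRect(w); print(np.round(cc.mean(0),0),"area",cv2.contourArea(c),"c",np.round(r[0],1),"size",np.round(r[1],1),"ang",round(r[2],1))
E
python3 - <<'E'
from seg import *
p=cv2.imread("pics/top0.png")
print("bins");blobs("top",p,(110,180,228,262),20.5,amin=40)
print("tray");blobs("top",p,(258,155,355,215),21.5,amin=40)
print("loose");blobs("top",p,(255,225,380,275),17.5)
# bin outline, tray outline
hsv=cv2.cvtColor(p,cv2.COLOR_BGR2HSV)
ng=((hsv[...,1]<90)).astype(np.uint8)*255
for roi,z in (((95,165,240,280),24),((245,140,366,228),10)):
    k=np.zeros_like(ng);x0,y0,x1,y1=roi;k[y0:y1,x0:x1]=ng[y0:y1,x0:x1]
    c=max(cv2.findContours(k,cv2.RETR_EXTERNAL,cv2.CHAIN_APPROX_NONE)[0],key=cv2.contourArea).reshape(-1,2)
    print(cv2.boxPoints(cv2.minAreaRect(c.astype(np.float32))).round(1).tolist())
    w=onplane("top",c,z)[:,:2].astype(np.float32);r=cv2.minAreaRect(w);print(r)
# cradle / plunger
g=cv2.cvtColor(p,cv2.COLOR_BGR2GRAY)
for roi,z in (((418,222,476,262),78),((428,170,466,204),111)):
    x0,y0,x1,y1=roi;k=np.zeros_like(g);k[y0:y1,x0:x1]=(g[y0:y1,x0:x1]<110)*255
    c=max(cv2.findContours(k,cv2.RETR_EXTERNAL,cv2.CHAIN_APPROX_NONE)[0],key=cv2.contourArea).reshape(-1,2)
    w=onplane("top",c,z)[:,:2].astype(np.float32);r=cv2.minAreaRect(w);print(c.mean(0),r)
E
```

```text
bins
[201. 242.] area 187.5 c [467.4 226.7] size [27.2 38.7] ang 6.7
[164. 205.] area 59.0 c [549.2 310.1] size [34.8 10.7] ang 84.6
[203. 201.] area 188.5 c [558.8 223.1] size [27.1 38.2] ang 1.0
[166. 197.] area 57.5 c [566.7 308.3] size [34.8 11. ] ang 84.6
[122. 197.] area 104.0 c [565.3 405.1] size [38.  18.1] ang 80.7
[225. 216.] area 254.0 c [516.3 185.2] size [181.8  31.5] ang 1.5
[186. 220.] area 280.0 c [515.  261.2] size [ 11.3 181.7] ang 89.6
[141. 234.] area 238.0 c [513.  375.1] size [181.3 103.7] ang 1.0
tray
[334. 201.] area 180.5 c [563.8 -70.2] size [27.1 38.1] ang 0.2
[271. 195.] area 183.0 c [574.  73.] size [39.  27.2] ang 85.8
[337. 178.] area 57.0 c [616.1 -75.5] size [ 9.1 36.1] ang 1.0
[337. 170.] area 53.0 c [633.7 -76.5] size [34.3 10.2] ang 86.6
loose
[305. 258.] area 188.0 c [434.8  -6.7] size [26.3 39.8] ang 81.2
[271. 254.] area 187.0 c [443.3  69.7] size [26.4 39.3] ang 77.0
[348. 249.] area 188.0 c [ 457.3 -102.2] size [39.5 26.8] ang 9.7
[[100.80000305175781, 265.0], [104.0, 172.1999969482422], [231.1999969482422, 176.60000610351562], [228.0, 269.3999938964844]]
((513.490966796875, 303.026611328125), (279.8464660644531, 207.17140197753906), 89.02928161621094)
[[249.89999389648438, 213.3000030517578], [256.0, 147.8000030517578], [361.8999938964844, 157.60000610351562], [355.79998779296875, 223.10000610351562]]
((600.3065185546875, -5.919822692871094), (240.01522827148438, 150.96177673339844), 85.63990020751953)
[431.77777778 245.58333333] ((466.20574951171875, -270.1191101074219), (49.87631607055664, 26.562252044677734), 30.62193489074707)
[441.60869565 183.46376812] ((593.54052734375, -285.6145324707031), (18.03923225402832, 45.413429260253906), 48.96347427368164)
```

Request:
jog_arm --pt "0 -60 0 0 0 0" --pt "0 -110 0 0 0 0" --pt "40 -110 -40 0 10 0" --pt "110 -110 -95 0 20 0" --pt "170 -110 -145 0 30 0" --pt "230 -110 -195 0 40 0" --pt "290 -110 -245 0 50 0" --pt "340 -110 -290 0 60 0" --gripper 0

```text
clock: 1.15
tcp_pos: [395.6, 397.2, 303.7]
ee_rot: [[0.259, 0.0, 0.966], [-0.966, 0.0, 0.259], [-0.0, -1.0, 0.0]]
contact_force: [0.4, 0.6, -0.2]
width: 85.3
```

Request:
jog_arm --pt "60 0 20 0 6 0" --pt "120 0 40 0 10 0" --pt "180 0 60 0 16 0" --pt "200 0 70 0 16 0" --pt "200 0 70 0 16 0" --pt "200 0 70 0 16 0"

```text
clock: 1.9
tcp_pos: [514.1, 226.3, 303.4]
ee_rot: [[-0.009, -0.001, 1.0], [-1.0, 0.001, -0.009], [-0.001, -1.0, -0.001]]
contact_force: [-0.3, -0.2, 0.0]
width: 85.5
```

```bash
python3 - <<'E'
from h import *
st,p,d=shot("wrist","w1"); print(st["tcp_pos"],np.round(st["ee_rot"],4),st["clock"],st["joint_positions"])
E
```

```text
[514.09058845 226.32732539 303.44118063] [[-9.3e-03 -1.3e-03  1.0e+00]
 [-1.0e+00  6.0e-04 -9.3e-03]
 [-6.0e-04 -1.0e+00 -1.3e-03]] 1.9 [-0.89177183  0.29361879  0.50977419  1.87519118 -0.16818958  1.01573087
 -0.32037189]
```

View pics/w1.png

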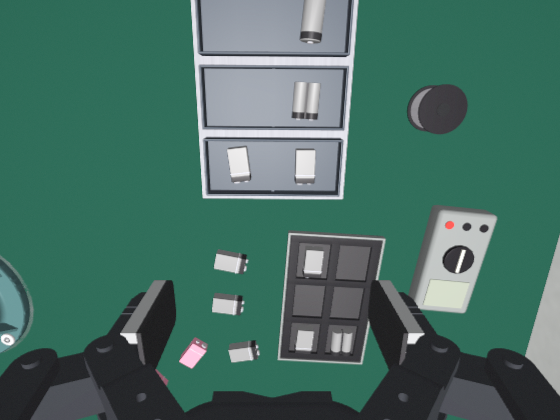

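```bash
python3 - <<'E'
from seg import *
st=read_state()
p=cv2.imread("pics/w1.png")
print("bins");blobs("wrist",p,(205,70,350,190),20.5,st,amin=60,amax=3000)
print("tray");blobs("wrist",p,(285,235,385,360),21.5,st,amin=60,amax=3000)
print("loose");blobs("wrist",p,(205,245,270,365),17.5,st,amin=60,amax=3000)
cv2.imwrite("pics/w1c.png",cv2.resize(p[60:210,190:360],None,fx=4,fy=4,interpolation=cv2.INTER_CUBIC))
for pt,z in (((199,137),24),((351,132),24),((203,198),24),((343,199),24),((288,233),10),((384,235),10),((278,361),10),((368,364),10)): print(pt,onplane("wrist",pt,z,st).round(1))
E
```

```text
bins
[306. 131.] area 1393.5 c [520.5 265. ] size [154.3 190.4] ang 89.1
tray
[347. 342.] area 123.0 c [634.5 -73.6] size [36.2 13.4] ang 88.5
[336. 342.] area 128.0 c [617.3 -73.5] size [36.1 13.8] ang 88.5
[304. 340.] area 278.0 c [565.3 -69.5] size [38.6 26.5] ang 84.3
[313. 262.] area 371.0 c [575.8  73.7] size [39.1 26.6] ang 85.4
[355. 244.] area 114.0 c [631.5 105.1] size [ 59.1 138. ] ang 57.3
loose
[240. 354.] area 252.5 c [ 458.8 -101.5] size [38.1 27.3] ang 8.7
[224. 306.] area 302.5 c [436.   -5.7] size [26.4 38.5] ang 82.2
[227. 263.] area 350.0 c [444.6  70.5] size [27.8 38.6] ang 76.6
(199, 137) [[418.  260.1  24. ]]
(351, 132) [[618.9 264.9  24. ]]
(203, 198) [[417.1 175.9  24. ]]
(343, 199) [[613.8 172.9  24. ]]
(288, 233) [[537.5 116.2  10. ]]
(384, 235) [[681.7 111.8  10. ]]
(278, 361) [[ 521.9 -121.9   10. ]]
(368, 364) [[ 677.6 -129.5   10. ]]
```

View pics/w1c.png

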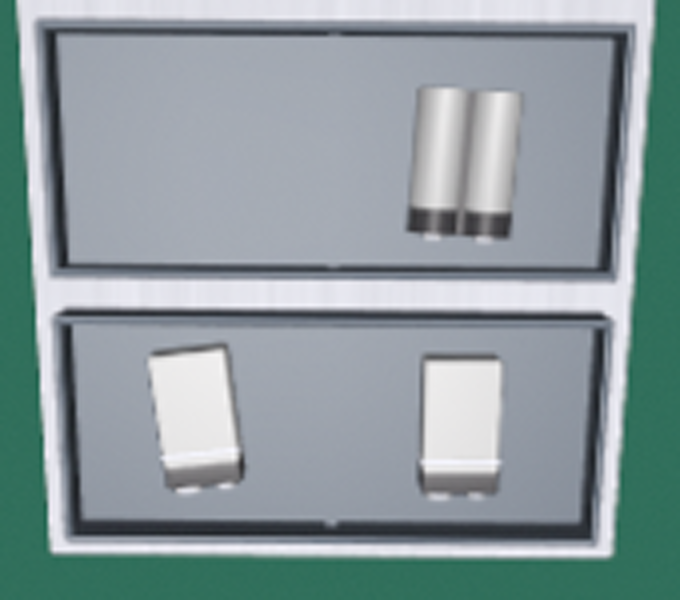

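```bash
python3 - <<'E'
from seg import *
st=read_state()
p=cv2.imread("pics/w1.png")
blobs("wrist",p,(215,145,330,190),20.5,st,thr=185,amin=60)
print("twinstock");blobs("wrist",p,(285,75,330,122),20,st,thr=170,amin=40)
# corners of bin rims
for n,(u,v) in dict(bl=(54,551),br=(611,554),tl=(46,316),tr=(612,318),l2=(36,22),r2=(634,27),bl2=(50,274),br2=(614,274)).items():
    print(n,onplane("wrist",(190+u/4,60+v/4),24,st).round(1))
E
```

```text
[305. 164.] area 482.0 c [559.4 222.7] size [37.2 26.3] ang 89.5
[238. 162.] area 483.5 c [468.  225.6] size [26.5 38.5] ang 5.3
twinstock
[313.  97.] area 241.5 c [567.8 308.3] size [36.1 12. ] ang 84.8
[297.  98.] area 691.5 c [552.3 307.4] size [40.8 56.8] ang 0.2
bl [[417.8 176.3  24. ]]
br [[613.4 173.6  24. ]]
tl [[421.1 257.5  24. ]]
tr [[609.  255.3  24. ]]
l2 [[424.8 347.3  24. ]]
r2 [[610.5 344.3  24. ]]
bl2 [[423.5 271.1  24. ]]
br2 [[608.8 269.5  24. ]]
```

Request:
jog_arm --pt "7 60 45 0 0 0" --pt "7 120 45 0 0 0" --pt "7 180 45 0 0 0" --pt "7 240 45 0 0 0" --pt "7 270 45 0 0 0" --pt "7 280 45 0 0 0" --pt "7 280 45 0 0 0" --gripper 0.45

```text
clock: 2.82
tcp_pos: [560.0, 218.5, 24.0]
ee_rot: [[-0.01, -0.0, 1.0], [-1.0, 0.001, -0.01], [-0.001, -1.0, -0.0]]
contact_force: [1.0, 0.1, 0.5]
width: 46.8
```

```bash
python3 - <<'E'
from h import *
st,p,d=shot("wrist","w2"); print(st["tcp_pos"],st["width"])
E
```

```text
[559.95879523 218.49164831  23.95389435] 46.84172842855943
```

View pics/w2.png

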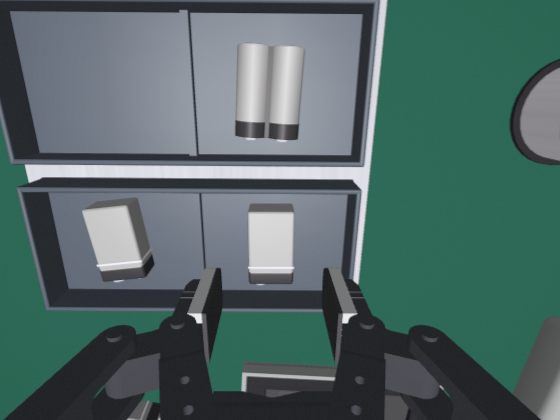

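```bash
python3 - <<'E'
from seg import *
st=read_state();p=cv2.imread("pics/w2.png")
blobs("wrist",p,(240,195,310,275),20.5,st,thr=170,amin=100,amax=9000)
o=st["tcp_pos"];
T=np.linalg.inv(camT("wrist",st));c=get_calibration("wrist");f,cx,cy=K(c)
for q in ([o[0],o[1],o[2]],[o[0],o[1],o[2]+19]):
    a=T@np.r_[q,1];print(f*a[0]/a[2]+cx,f*a[1]/a[2]+cy)
E
```

```text
[270. 242.] area 2553.0 c [560.8 220.2] size [38.6 27.3] ang 89.3
270.6499047616145 248.781913295772
270.593334224236 264.02729834841466
```

Request:
jog_arm --pt "1 6 0 0 0 0" --pt "1 12 0 0 0 0" --pt "1 12 0 0 0 0"

```text
clock: 3.25
tcp_pos: [559.9, 216.3, 11.8]
ee_rot: [[-0.011, -0.0, 1.0], [-1.0, 0.0, -0.011], [-0.0, -1.0, -0.0]]
contact_force: [-0.4, 0.3, 0.5]
width: 46.5
```

Request:
jog_arm --pt "0 0 0 0 0 0" --pt "0 0 0 0 0 0" --pt "0 0 0 0 0 0" --pt "0 0 0 0 0 0" --pt "0 0 0 0 0 0" --gripper 1

```text
clock: 3.88
tcp_pos: [560.1, 216.3, 11.8]
ee_rot: [[-0.011, 0.0, 1.0], [-1.0, 0.0, -0.011], [-0.0, -1.0, 0.0]]
contact_force: [0.4, -0.1, 0.0]
width: 0.3
```

```bash
python3 - <<'E'
from h import *
st,p,d=shot("wrist","w3"); print(st["tcp_pos"],st["width"])
E
```

```text
[560.12451629 216.28064585  11.82601894] 0.3039799570703921
```

View pics/w3.png

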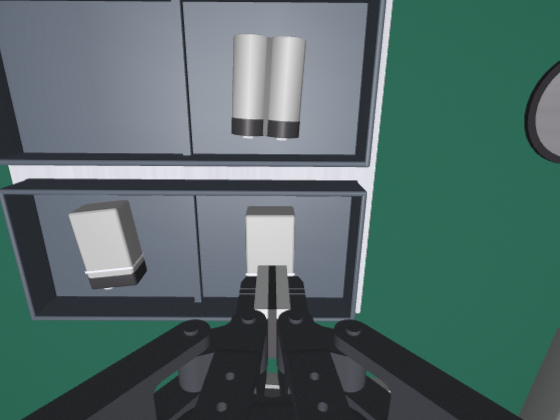

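```bash
python3 - <<'E'
from h import *
st=read_state();d=np.load("pics/w3.npy");P=cloud("wrist",d,st)
for v in range(205,345,8): print(v,d[v,272].round(0),P[v,272].round(0),P[v,262].round(0))
d2=np.load("pics/w2.npy");print(d2[300:302,330:345:3],d2[340,215])
E
```

```text
205 195.0 [561. 241.   7.] [555. 241.   6.]
213 181.0 [561. 241.  21.] [556. 242.  22.]
221 180.0 [561. 238.  24.] [556. 238.  24.]
229 183.0 [561. 233.  22.] [556. 234.  24.]
237 184.0 [561. 228.  23.] [556. 229.  24.]
245 184.0 [561. 224.  24.] [556. 224.  24.]
253 186.0 [561. 219.  23.] [555. 219.  24.]
261 186.0 [561. 215.  24.] [555. 214.  23.]
269 151.0 [561. 228.  57.] [557. 228.  57.]
277 145.0 [561. 227.  64.] [557. 228.  65.]
285 139.0 [561. 227.  71.] [557. 228.  72.]
293 133.0 [561. 228.  77.] [557. 228.  77.]
301 129.0 [561. 227.  81.] [557. 227.  82.]
309 124.0 [561. 227.  86.] [557. 228.  87.]
317 124.0 [561. 224.  87.] [558. 229.  93.]
325 126.0 [561. 220.  87.] [558. 229.  98.]
333 127.0 [561. 216.  86.] [558. 230. 103.]
341 126.0 [561. 214.  88.] [558. 228. 104.]
[[136.9167  130.54689 127.60641 127.98491 128.95032]
 [137.52466 129.43622 127.8778  128.29585 127.46161]] 248.40192
```

```bash
python3 - <<'E'
from h import *
p=cv2.imread("pics/w3.png");cv2.imwrite("pics/w3c.png",cv2.resize(p[190:340,190:360],None,fx=4,fy=4,interpolation=cv2.INTER_CUBIC))
E
```

```text
(no output)
```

View pics/w3c.png

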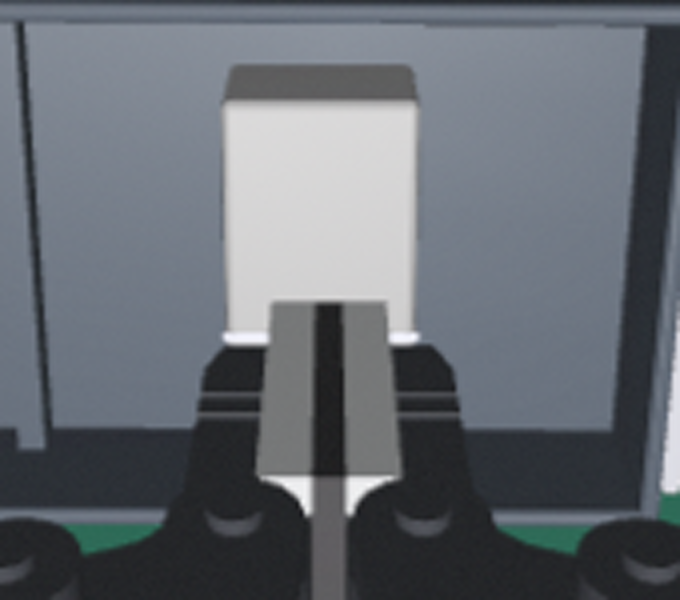

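```bash
python3 - <<'E'
from h import *
st,p,d=shot("scene","s3")
p=cv2.imread("pics/s3.png")
T=np.array(get_calibration("scene")["extrinsics"]);f,cx,cy=K(get_calibration("scene"))
for z in (12,31,55):
    a=T@np.r_[st["tcp_pos"][:2],z,1];u,v=f*a[0]/a[2]+cx,f*a[1]/a[2]+cy;print(u,v); cv2.circle(p,(int(u),int(v)),1,(0,0,255),-1)
u,v=int(u),int(v);print(u,v)
cv2.imwrite("pics/s3c.png",cv2.resize(p[max(0,v-90):v+60,u-100:u+100],None,fx=4,fy=4,interpolation=cv2.INTER_CUBIC))
E
```

```text
334.26085420390024 184.87765639823283
334.9280373852047 180.00299578550977
335.7969328239143 173.65455881896153
335 173
```

View pics/s3c.png

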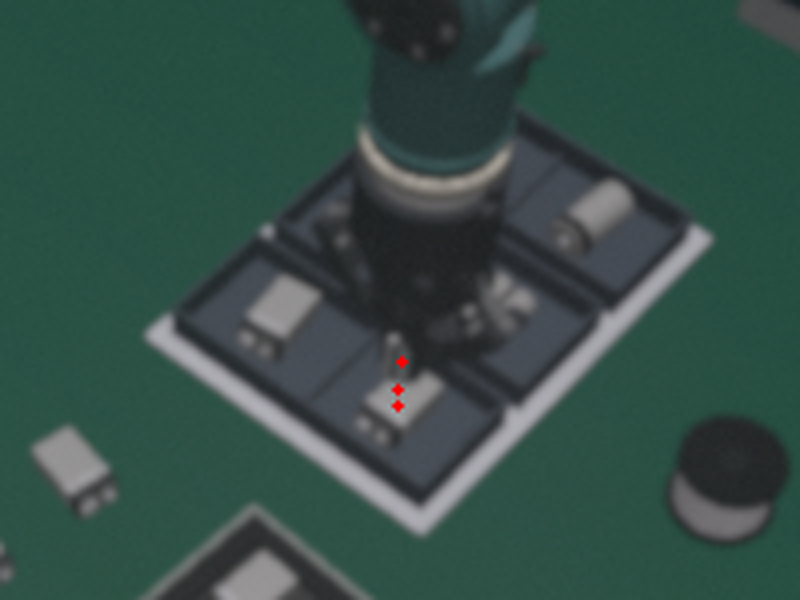

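Request:
jog_arm --pt "0 -50 0 0 0 0" --pt "50 -50 -40 0 0 0" --pt "70 -50 -80 0 0 0" --pt "76 -50 -110 0 0 0" --pt "76 0 -110 0 0 0" --pt "76 25 -110 0 0 0" --pt "76 25 -110 0 0 0"

```text
clock: 4.85
tcp_pos: [448.2, 141.1, -14.3]
ee_rot: [[-0.012, -0.003, 1.0], [-1.0, -0.001, -0.012], [0.001, -1.0, -0.003]]
contact_force: [0.4, 0.0, 0.5]
width: 0.1
```

Request:
jog_arm --pt "0 2 0 0 0 0" --pt "0 4 0 0 0 0" --pt "0 6 0 0 0 0" --pt "0 8 0 0 0 0" --pt "0 8 0 0 0 0"

```text
clock: 5.48
tcp_pos: [449.2, 141.6, -21.2]
ee_rot: [[-0.011, -0.0, 1.0], [-1.0, 0.0, -0.011], [-0.0, -1.0, -0.0]]
contact_force: [0.8, 0.6, 0.7]
width: 0.4
```

Request:
jog_arm --pt "0 2 0 0 0 0" --pt "0 4 0 0 0 0" --pt "0 6 0 0 0 0" --pt "0 8 0 0 0 0" --pt "0 8 0 0 0 0"

```text
clock: 6.1
tcp_pos: [449.1, 141.5, -29.4]
ee_rot: [[-0.011, -0.0, 1.0], [-1.0, -0.0, -0.011], [0.0, -1.0, -0.0]]
contact_force: [-0.1, 0.8, -0.2]
width: -0.0
```

Request:
jog_arm --pt "0 1.5 0 0 0 0" --pt "0 3 0 0 0 0" --pt "0 3 0 0 0 0"

```text
clock: 6.48
tcp_pos: [449.2, 141.5, -32.3]
ee_rot: [[-0.011, -0.0, 1.0], [-1.0, -0.0, -0.011], [0.0, -1.0, -0.0]]
contact_force: [0.4, -0.2, -0.2]
width: 0.1
```

Request:
jog_arm --pt "0 1.5 0 0 0 0" --pt "0 3 0 0 0 0" --pt "0 3 0 0 0 0"

```text
clock: 6.85
tcp_pos: [449.1, 141.5, -35.3]
ee_rot: [[-0.011, -0.0, 1.0], [-1.0, -0.0, -0.011], [0.0, -1.0, -0.0]]
contact_force: [0.4, 0.5, 0.4]
width: -0.1
```

Request:
jog_arm --pt "0 1.5 0 0 0 0" --pt "0 3 0 0 0 0" --pt "0 3 0 0 0 0"

```text
clock: 7.22
tcp_pos: [449.3, 141.6, -37.4]
ee_rot: [[-0.012, 0.0, 1.0], [-1.0, 0.001, -0.012], [-0.001, -1.0, 0.0]]
contact_force: [-1.1, -0.4, 10.5]
width: -0.2
```

Request:
jog_arm --pt "0 -60 0 0 0 0" --pt "-20 -85 40 0 0 0" --pt "-60 -85 90 0 0 0" --pt "-77 -85 110 0 0 0" --pt "-77 -60 110 0 0 0" --pt "-77 -30 110 0 0 0" --pt "-77 -30 110 0 0 0" --gripper 0.45

```text
clock: 8.1
tcp_pos: [557.8, 216.7, -10.2]
ee_rot: [[-0.011, -0.005, 1.0], [-1.0, -0.002, -0.011], [0.002, -1.0, -0.005]]
contact_force: [-0.5, -0.2, 0.0]
width: 47.1
```

```bash
python3 - <<'E'
from seg import *
st,p,d=shot("wrist","w4"); p=p[:,:,::-1].copy();print(st["tcp_pos"],st["width"])
blobs("wrist",p,(220,150,330,330),20.5,st,thr=170,amin=100,amax=19000)
E
```

```text
[557.81734967 216.66437854 -10.17855351] 47.06993029029199
[274. 267.] area 3626.5 c [560.  219.9] size [38.6 27.9] ang 89.4
[274. 184.] area 1286.0 c [560.4 263.1] size [ 5.9 49.4] ang 88.8
```

View pics/w4.png

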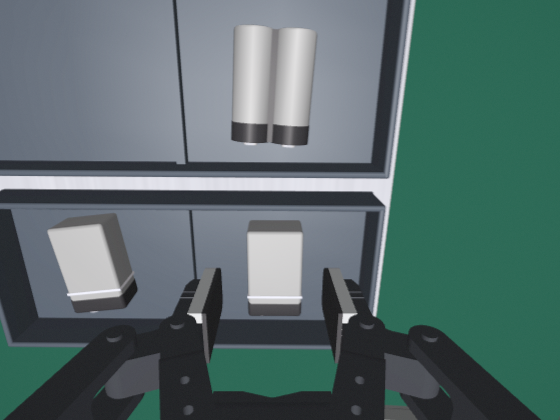

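Request:
jog_arm --pt "0 8 0 0 0 0" --pt "0 16 0 0 0 0" --pt "0 16 0 0 0 0"

```text
clock: 8.52
tcp_pos: [559.8, 217.2, -24.4]
ee_rot: [[-0.011, -0.001, 1.0], [-1.0, -0.0, -0.011], [0.0, -1.0, -0.001]]
contact_force: [0.0, -0.0, -0.5]
width: 47.0
```

Request:
jog_arm --pt "0 0 0 0 0 0" --pt "0 0 0 0 0 0" --pt "0 0 0 0 0 0" --pt "0 0 0 0 0 0" --pt "0 0 0 0 0 0" --gripper 1

```text
clock: 9.15
tcp_pos: [560.6, 217.3, -23.6]
ee_rot: [[-0.012, 0.001, 1.0], [-1.0, 0.0, -0.012], [-0.0, -1.0, 0.001]]
contact_force: [-0.7, -0.7, 6.2]
width: 24.6
```

Request:
jog_arm --pt "0 -30 0 0 0 0" --pt "0 -60 0 0 0 0" --pt "0 -90 0 0 0 0" --pt "0 -110 0 0 0 0" --pt "0 -110 0 0 0 0"

```text
clock: 9.78
tcp_pos: [561.0, 217.8, 86.9]
ee_rot: [[-0.011, 0.002, 1.0], [-1.0, 0.001, -0.011], [-0.001, -1.0, 0.002]]
contact_force: [-0.1, -0.0, -0.2]
width: 24.5
```

```bash
python3 - <<'E'
from seg import *
st,p,d=shot("wrist","w5"); print(st["tcp_pos"],st["width"])
P=cloud("wrist",d,st)
for v in range(230,330,6): print(v,P[v,272].round(0),P[v,245].round(0))
E
```

```text
[561.00016898 217.75929608  86.89033916] 24.46424861554131
230 [562. 197.   6.] [540. 197.   6.]
236 [562. 242. 125.] [550. 242. 125.]
242 [562. 242. 132.] [550. 242. 132.]
248 [562. 240. 135.] [550. 240. 135.]
254 [562. 237. 133.] [550. 237. 134.]
260 [562. 234. 134.] [550. 234. 134.]
266 [562. 232. 136.] [550. 232. 134.]
272 [562. 229. 135.] [550. 228. 134.]
278 [562. 225. 134.] [550. 226. 135.]
284 [562. 222. 134.] [550. 222. 134.]
290 [562. 220. 135.] [550. 220. 134.]
296 [562. 216. 134.] [550. 217. 135.]
302 [562. 214. 135.] [549. 213. 133.]
308 [562. 210. 135.] [549. 210. 134.]
314 [562. 207. 135.] [549. 207. 134.]
320 [561. 204. 135.] [549. 203. 133.]
326 [561. 200. 134.] [549. 200. 134.]
```

View pics/w5.png

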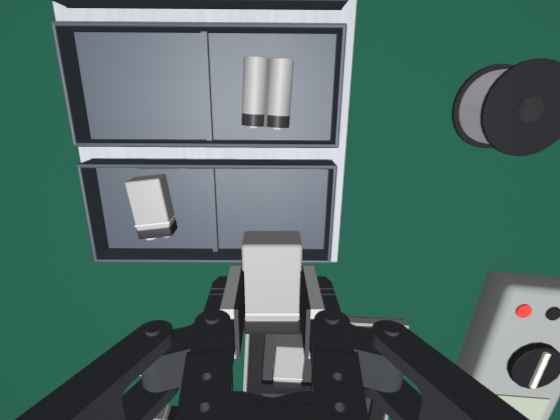

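Request:
jog_arm --pt "0 -60 0 0 0 0" --pt "40 -110 0 0 0 0" --pt "100 -115 0 0 0 0" --pt "160 -115 -10 0 0 0" --pt "220 -115 -20 0 0 0" --pt "280 -115 -30 0 0 0" --pt "340 -115 -40 0 0 0" --pt "400 -115 -50 0 0 0"

```text
clock: 10.82
tcp_pos: [504.3, -183.4, 199.4]
ee_rot: [[-0.011, -0.002, 1.0], [-1.0, 0.001, -0.011], [-0.001, -1.0, -0.002]]
contact_force: [1.1, -0.2, -0.6]
width: 24.8
```

Request:
jog_arm --pt "60 0 -20 0 0 0" --pt "120 0 -30 0 0 0" --pt "170 0 -30 0 0 0" --pt "190 0 -30 0 0 0" --pt "190 0 -30 0 0 0" --pt "190 0 -30 0 0 0"

```text
clock: 11.58
tcp_pos: [473.7, -369.0, 199.8]
ee_rot: [[-0.009, -0.001, 1.0], [-1.0, 0.003, -0.009], [-0.003, -1.0, -0.001]]
contact_force: [0.7, 0.1, -0.2]
width: 24.5
```

```bash
python3 - <<'E'
from seg import *
st,p,d=shot("wrist","w6"); print(st["tcp_pos"],np.round(st["ee_rot"],3),st["width"],st["clock"])
E
```

```text
[ 473.67357448 -368.97251122  199.7505833 ] [[-0.009 -0.001  1.   ]
 [-1.     0.003 -0.009]
 [-0.003 -1.    -0.001]] 24.49658286036621 11.575
```

View pics/w6.png

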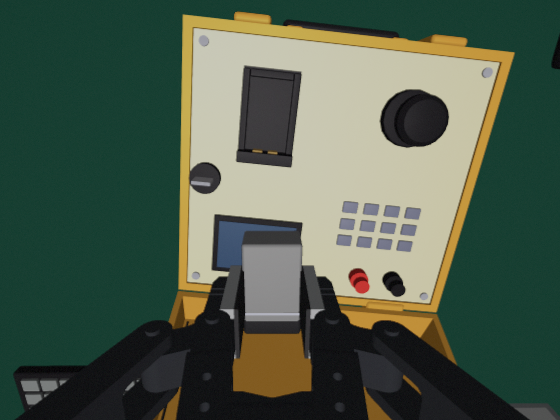

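```bash
python3 - <<'E'
from seg import *
st=read_state()
p=cv2.imread("pics/w6.png");d=np.load("pics/w6.npy");P=cloud("wrist",d,st)
print("floor",np.median(P[95:140,258:282,2]),"panel",np.median(P[60:150,310:370,2]), "plunger top",np.median(P[105:135,415:440,2]))
cv2.imwrite("pics/w6c.png",cv2.resize(p[50:180,220:330],None,fx=4.5,fy=4.5,interpolation=cv2.INTER_CUBIC))
# plunger head: darker disc top
for u,v in ((415,120),(425,120),(440,120)): print(P[v,u].round(1))
cv2.imwrite("pics/w6d.png",cv2.resize(p[70:170,360:470],None,fx=5,fy=5,interpolation=cv2.INTER_CUBIC))
# panel corner screws
for pt in ((204,41),(487,72),(196,275),(424,296)): print(onplane("wrist",pt,72,st).round(1))
E
```

```text
floor 74.50073487832367 panel 72.5067708479902 plunger top 110.99739812828858
[ 584.2 -303.   111.7]
[ 592.1 -303.1  111. ]
[ 604.1 -303.3  109.8]
[[ 420.2 -241.7   72. ]]
[[ 655.6 -267.2   72. ]]
[[ 396.4 -456.7   72. ]]
[[ 632.  -483.2   72. ]]
```

View pics/w6c.png

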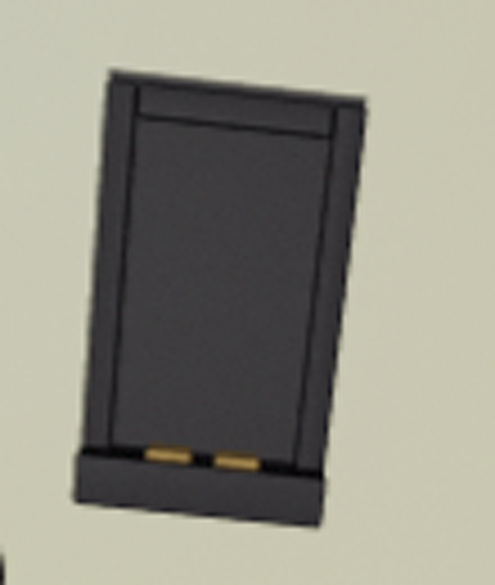

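View pics/w6d.png

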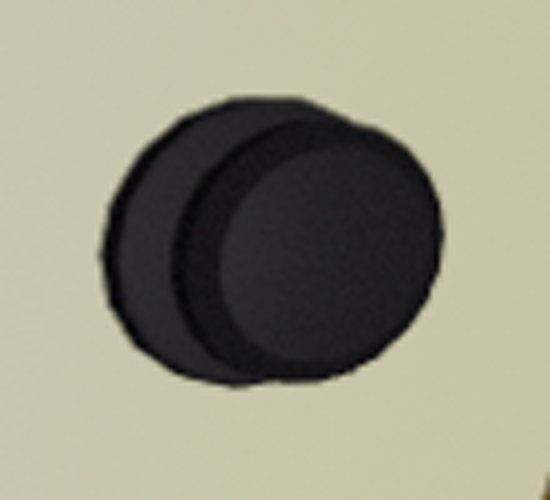

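```bash
python3 - <<'E'
from seg import *
st=read_state()
f=lambda u,v,z:onplane("wrist",(220+u/4.5,50+v/4.5),z,st)[0].round(1)
print("outer top z80",f(110,70,80),f(366,100,80))
print("floor+y edge z74",f(137,115,74),f(332,137,74))
print("rail inner z80 +y",f(135,85,80),f(334,105,80),"-y",f(110,447,80),f(297,467,80))
print("rail inner z74 -y",f(110,447,74),f(297,467,74))
print("block top z90",f(78,450,90),f(322,478,90),"bottom",f(75,502,74),f(320,526,74))
g=lambda u,v,z:onplane("wrist",(360+u/5,70+v/5),z,st)[0].round(1)
print("plunger",g(331,253,111),g(220,265,111),g(442,240,111),g(340,142,111),g(310,362,111))
o=camT("wrist",st)[:3,3];print(o)
# held battery top
p=cv2.imread("pics/w6.png")
blobs("wrist",p,(240,240,305,320),199.75+27+17.5,st,thr=110,amin=300,amax=9000)
E
```

```text
outer top z80 [ 453.2 -261.1   80. ] [ 499.5 -266.5   80. ]
floor+y edge z74 [ 457.5 -268.4   74. ] [ 493.7 -272.5   74. ]
rail inner z80 +y [ 457.6 -263.7   80. ] [ 493.7 -267.3   80. ] -y [ 450.8 -328.7   80. ] [ 487.3 -332.9   80. ]
rail inner z74 -y [ 450.4 -329.6   74. ] [ 487.5 -333.8   74. ]
block top z90 [ 445.6 -327.8   90. ] [ 491.6 -333.4   90. ] bottom [ 442.9 -340.5   74. ] [ 492.2 -345.8   74. ]
plunger [ 593.1 -303.6  111. ] [ 576.3 -305.2  111. ] [ 609.8 -301.8  111. ] [ 592.2 -287.5  111. ] [ 592.1 -320.   111. ]
[ 475.51294269 -285.37644101  380.61613931]
[274. 279.] area 4144.5 c [ 475.4 -364.7] size [27.5 40.5] ang 0.5
```

Request:
jog_arm --pt "-50 0 -3 0 6.2 0" --pt "-66 20 -3 0 6.2 0" --pt "-66 70 -3 0 6.2 0" --pt "-66 110 -3 0 6.2 0" --pt "-66 128 -3 0 6.2 0" --pt "-66 128 -3 0 6.2 0" --pt "-66 128 -3 0 6.2 0"

```text
clock: 12.5
tcp_pos: [472.2, -306.3, 74.1]
ee_rot: [[-0.119, 0.002, 0.993], [-0.993, -0.001, -0.119], [0.001, -1.0, 0.002]]
contact_force: [-0.4, -0.2, 0.2]
width: 25.1
```

```bash
python3 - <<'E'
from seg import *
st,p,d=shot("wrist","w7"); print(st["tcp_pos"],np.round(st["ee_rot"],3),st["width"],st["clock"])
st,p,d=shot("scene","s7"); p=cv2.imread("pics/s7.png")
cv2.imwrite("pics/s7c.png",cv2.resize(p[250:420,20:220],None,fx=3.5,fy=3.5,interpolation=cv2.INTER_CUBIC))
E
```

```text
[ 472.20465892 -306.26583425   74.12335095] [[-0.119  0.002  0.993]
 [-0.993 -0.001 -0.119]
 [ 0.001 -1.     0.002]] 25.06845501363155 12.5
```

View pics/w7.png

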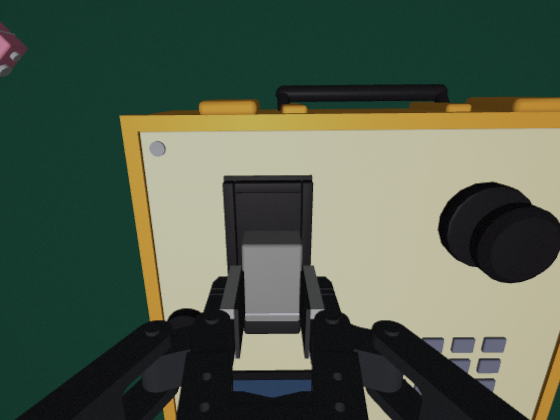

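View pics/s7c.png

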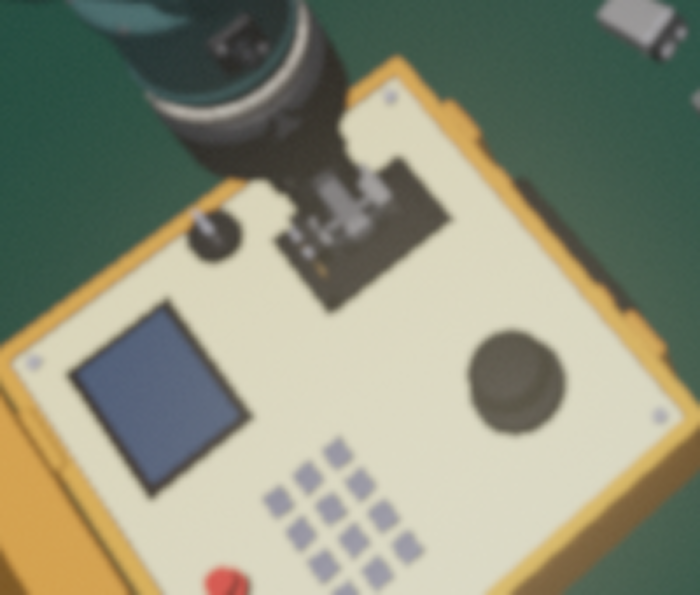

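```bash
python3 - <<'E'
from seg import *
st=read_state();p=cv2.imread("pics/w7.png")
cv2.imwrite("pics/w7c.png",cv2.resize(p[165:340,200:340],None,fx=4,fy=4,interpolation=cv2.INTER_CUBIC))
blobs("wrist",p,(240,242,305,320),74.1+27+17.5,st,thr=100,amin=300,amax=9000)
E
```

```text
[271. 282.] area 4066.5 c [ 472.9 -303.1] size [38.2 26. ] ang 83.0
```

View pics/w7c.png

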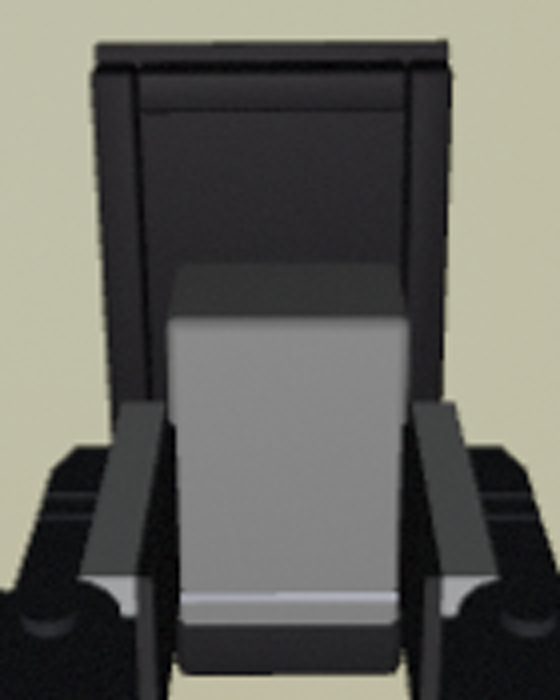

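```bash
python3 - <<'E'
from seg import *
st=read_state()
f=lambda u,v,z:onplane("wrist",(200+u/4,165+v/4),z,st)[0]
y=np.array([0.109,0.994,0])
a,b=f(138,110,74),f(403,108,74);print("floor edge",a.round(1),b.round(1)); c=(a+b)/2-30*y;print("cradle c",c.round(1))
a,b=f(168,318,118.6),f(408,318,118.6);c2=(a+b)/2-23.2*y;print("bat back edge",a.round(1),b.round(1),"bat c",c2.round(1)); print(c-c2)
E
```

```text
floor edge [ 456.6 -270.5   74. ] [ 492.7 -274.6   74. ]
cradle c [ 471.3 -302.4   74. ]
bat back edge [ 462.5 -282.3  118.6] [ 488.5 -285.5  118.6] bat c [ 473.  -307.   118.6]
[ -1.65090785   4.62063456 -44.6       ]
```

Request:
jog_arm --pt "-4 6 -2 0 0 0" --pt "-4 12 -2 0 0 0" --pt "-4 18 -2 0 0 0" --pt "-4 20 -2 0 0 0" --pt "-4 20 -2 0 0 0"

```text
clock: 13.22
tcp_pos: [469.5, -301.6, 52.5]
ee_rot: [[-0.119, -0.0, 0.993], [-0.993, 0.0, -0.119], [-0.0, -1.0, -0.0]]
contact_force: [0.3, -0.7, -0.7]
width: 24.6
```

Request:
jog_arm --pt "0 2 0 0 0 0" --pt "0 4 0 0 0 0" --pt "0 4 0 0 0 0"

```text
clock: 13.6
tcp_pos: [469.6, -301.5, 48.7]
ee_rot: [[-0.119, -0.0, 0.993], [-0.993, 0.0, -0.119], [-0.0, -1.0, -0.0]]
contact_force: [-0.3, -0.3, 0.8]
width: 24.6
```

Request:
jog_arm --pt "0 1 1 0 0 0" --pt "0 2 1 0 0 0" --pt "0 2 1 0 0 0"

```text
clock: 13.98
tcp_pos: [470.6, -301.6, 46.7]
ee_rot: [[-0.119, -0.0, 0.993], [-0.993, 0.0, -0.119], [-0.0, -1.0, -0.0]]
contact_force: [0.8, 0.6, -1.3]
width: 24.5
```

Request:
jog_arm --pt "0 1 0 0 0 0" --pt "0 1.5 0 0 0 0" --pt "0 1.5 0 0 0 0"

```text
clock: 14.35
tcp_pos: [470.6, -301.6, 45.3]
ee_rot: [[-0.119, -0.0, 0.993], [-0.993, 0.0, -0.119], [-0.0, -1.0, -0.0]]
contact_force: [0.2, -0.3, 0.1]
width: 24.8
```

Request:
jog_arm --pt "0 1 0 0 0 0" --pt "0 1.5 0 0 0 0" --pt "0 1.5 0 0 0 0"

```text
clock: 14.72
tcp_pos: [470.7, -301.7, 44.4]
ee_rot: [[-0.119, 0.0, 0.993], [-0.993, 0.0, -0.119], [-0.0, -1.0, 0.0]]
contact_force: [-1.1, 1.5, 5.3]
width: 24.7
```

Request:
jog_arm --pt "0 1 0 0 0 0" --pt "0 1 0 0 0 0"

```text
clock: 14.98
tcp_pos: [470.8, -301.7, 44.3]
ee_rot: [[-0.12, 0.001, 0.993], [-0.993, 0.001, -0.12], [-0.001, -1.0, 0.001]]
contact_force: [-1.1, 1.4, 13.6]
width: 24.5
```

Contact with the floor. Open narrowly, retreat up.

Request:
jog_arm --pt "0 -1 0 0 0 0" --pt "0 -1 0 0 0 0" --pt "0 -1 0 0 0 0" --pt "0 -1 0 0 0 0" --gripper 0.5

```text
clock: 15.48
tcp_pos: [470.6, -301.6, 43.6]
ee_rot: [[-0.119, -0.0, 0.993], [-0.993, 0.0, -0.119], [-0.0, -1.0, -0.0]]
contact_force: [-0.6, 0.9, 0.8]
width: 42.6
```

Request:
jog_arm --pt "0 -10 0 0 0 0" --pt "0 -30 0 0 0 0" --pt "0 -60 0 0 0 0" --pt "0 -60 0 0 0 0"

```text
clock: 15.98
tcp_pos: [472.2, -302.9, 106.3]
ee_rot: [[-0.12, 0.004, 0.993], [-0.993, -0.003, -0.119], [0.002, -1.0, 0.005]]
contact_force: [-0.4, 0.5, -0.3]
width: 42.8
```

```bash
python3 - <<'E'
from seg import *
st,p,d=shot("wrist","w8"); print(st["tcp_pos"],np.round(st["ee_rot"],3),st["width"],st["clock"])
E
```

```text
[ 472.18088897 -302.9241      106.2532149 ] [[-0.12   0.004  0.993]
 [-0.993 -0.003 -0.119]
 [ 0.002 -1.     0.005]] 42.760175270834395 15.975
```

View pics/w8.png

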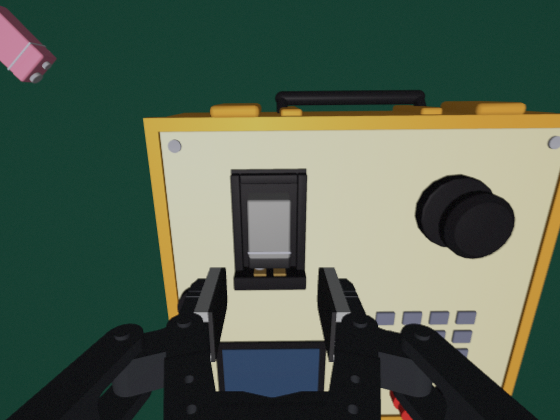

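Request:
jog_arm --pt "0 0 20 0 0 0" --pt "-6 0 60 0 0 0" --pt "-12 0 105 0 0 0" --pt "-12 0 120 0 0 0" --pt "-12 10 120 0 0 0" --pt "-12 20 120 0 0 0" --pt "-12 20 120 0 0 0" --gripper 1

```text
clock: 16.9
tcp_pos: [588.2, -303.8, 82.3]
ee_rot: [[-0.121, -0.004, 0.993], [-0.993, 0.002, -0.121], [-0.001, -1.0, -0.004]]
contact_force: [-0.8, 0.9, 0.1]
width: -0.1
```

```bash
python3 - <<'E'
from seg import *
st,p,d=shot("wrist","w9"); print(st["tcp_pos"],np.round(st["ee_rot"],3),st["width"],st["clock"])
E
```

```text
[ 588.17326661 -303.7732296    82.27149489] [[-0.121 -0.004  0.993]
 [-0.993  0.002 -0.121]
 [-0.001 -1.    -0.004]] -0.08790140490617607 16.9
```

View pics/w9.png

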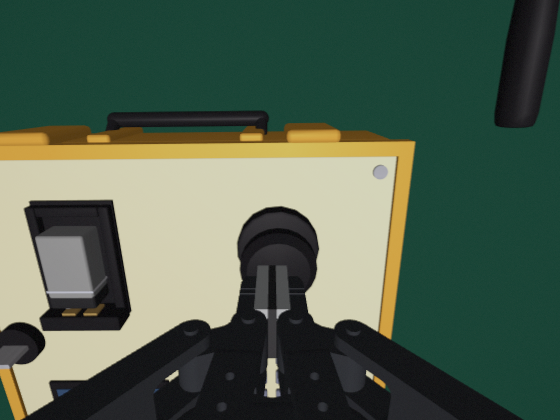

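```bash
python3 - <<'E'
from seg import *
st=read_state();print(st["tcp_pos"])
print(onplane("wrist",[(240,262),(317,262),(278,228)],111,st).round(1))
E
```

```text
[ 589.02847948 -304.10815142   83.02205193]
[[ 574.7 -296.5  111. ]
 [ 612.7 -301.1  111. ]
 [ 595.6 -280.7  111. ]]
```

Request:
jog_arm --pt "-3 0 3 0 0 0" --pt "-3 4 3 0 0 0" --pt "-3 8 3 0 0 0" --pt "-3 12 3 0 0 0" --pt "-3 12 3 0 0 0"

```text
clock: 17.58
tcp_pos: [594.6, -301.4, 72.0]
ee_rot: [[-0.119, 0.0, 0.993], [-0.993, 0.0, -0.119], [-0.0, -1.0, -0.0]]
contact_force: [-0.7, 1.1, 4.6]
width: -0.2
```

Request:
jog_arm --pt "0 3 0 0 0 0" --pt "0 6 0 0 0 0" --pt "0 7 0 0 0 0" --pt "0 7 0 0 0 0"

```text
clock: 18.08
tcp_pos: [594.7, -301.4, 65.7]
ee_rot: [[-0.119, 0.0, 0.993], [-0.993, 0.001, -0.119], [-0.001, -1.0, 0.0]]
contact_force: [-1.8, 2.4, 7.0]
width: -0.3
```

Request:
jog_arm --pt "0 2 0 0 0 0" --pt "0 4 0 0 0 0" --pt "0 5 0 0 0 0" --pt "0 5 0 0 0 0"

```text
clock: 18.58
tcp_pos: [594.7, -301.4, 63.2]
ee_rot: [[-0.12, 0.001, 0.993], [-0.993, 0.002, -0.12], [-0.002, -1.0, 0.001]]
contact_force: [-4.6, 3.9, 20.7]
width: -0.0
```

Request:
jog_arm --pt "0 0 0 0 0 0" --pt "0 0 0 0 0 0" --pt "0 0 0 0 0 0" --pt "0 0 0 0 0 0" --pt "0 0 0 0 0 0" --pt "0 0 0 0 0 0" --pt "0 0 0 0 0 0" --pt "0 0 0 0 0 0"

```text
clock: 19.58
tcp_pos: [594.8, -301.4, 63.2]
ee_rot: [[-0.12, 0.001, 0.993], [-0.993, 0.002, -0.12], [-0.002, -1.0, 0.001]]
contact_force: [-4.8, 4.1, 21.3]
width: 0.2
```

Request:
jog_arm --pt "0 -15 0 0 0 0" --pt "0 -40 0 0 0 0" --pt "0 -60 0 0 0 0" --pt "12 -60 -50 0 0 0" --pt "12 -60 -100 0 0 0" --pt "15 -60 -123 0 0 0" --pt "15 -60 -123 0 0 0" --pt "15 -60 -123 0 0 0" --gripper 0.5

```text
clock: 20.58
tcp_pos: [472.5, -301.9, 120.1]
ee_rot: [[-0.118, 0.002, 0.993], [-0.993, -0.001, -0.118], [0.001, -1.0, 0.002]]
contact_force: [0.5, 0.2, 0.3]
width: 42.4
```

```bash
python3 - <<'E'
from seg import *
st,p,d=shot("wrist","w10"); print(st["tcp_pos"],np.round(st["ee_rot"],3),st["width"],st["clock"])
p=p[:,:,::-1].copy();blobs("wrist",p,(225,175,320,285),73+17.5,st,thr=110,amin=300,amax=9000)
E
```

```text
[ 472.52200794 -301.85885806  120.06134248] [[-0.118  0.002  0.993]
 [-0.993 -0.001 -0.118]
 [ 0.001 -1.     0.002]] 42.4380739160906 20.575
[269. 223.] area 2064.5 c [ 471.9 -297.4] size [38.  26.9] ang 83.2
[271. 241.] area 2831.0 c [ 473.1 -303.8] size [77.9 64.8] ang 83.1
```

View pics/w10.png

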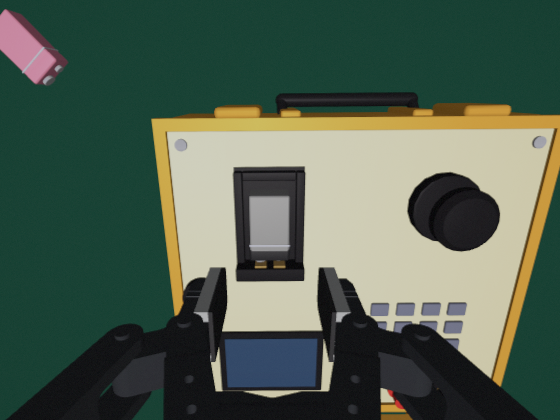

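Request:
jog_arm --pt "0 25 -1 0 0 0" --pt "0 50 -1 0 0 0" --pt "0 68 -1 0 0 0" --pt "0 75 -1 0 0 0" --pt "0 75 -1 0 0 0"

```text
clock: 21.25
tcp_pos: [469.9, -301.6, 44.5]
ee_rot: [[-0.119, -0.0, 0.993], [-0.993, 0.0, -0.119], [-0.0, -1.0, -0.0]]
contact_force: [0.5, -0.1, -0.5]
width: 42.6
```

Request:
jog_arm --pt "0 0 0 0 0 0" --pt "0 0 0 0 0 0" --pt "0 0 0 0 0 0" --pt "0 0 0 0 0 0" --gripper 1

```text
clock: 21.75
tcp_pos: [470.2, -302.1, 45.7]
ee_rot: [[-0.12, 0.002, 0.993], [-0.993, -0.001, -0.12], [0.001, -1.0, 0.002]]
contact_force: [0.1, -0.5, 6.3]
width: 24.4
```

Request:
jog_arm --pt "0 -40 0 0 0 0" --pt "0 -80 0 0 0 0" --pt "-20 -130 0 0 0 0" --pt "-80 -155 40 0 -2.5 0" --pt "-130 -155 80 0 -2.5 0" --pt "-186 -155 108 0 -2.5 0" --pt "-186 -155 108 0 -2.5 0" --pt "-186 -155 108 0 -2.5 0"

```text
clock: 22.75
tcp_pos: [599.1, -128.4, 199.3]
ee_rot: [[-0.073, -0.001, 0.997], [-0.997, 0.0, -0.073], [0.0, -1.0, -0.001]]
contact_force: [-0.4, -0.7, -0.4]
width: 24.9
```

```bash
python3 - <<'E'
from seg import *
st,p,d=shot("wrist","w11"); print(st["tcp_pos"],np.round(st["ee_rot"],3),st["width"],st["clock"])
E
```

```text
[ 599.09772702 -128.38439534  199.28128014] [[-0.073 -0.001  0.997]
 [-0.997  0.    -0.073]
 [ 0.    -1.    -0.001]] 24.93508648596798 22.75
```

View pics/w11.png

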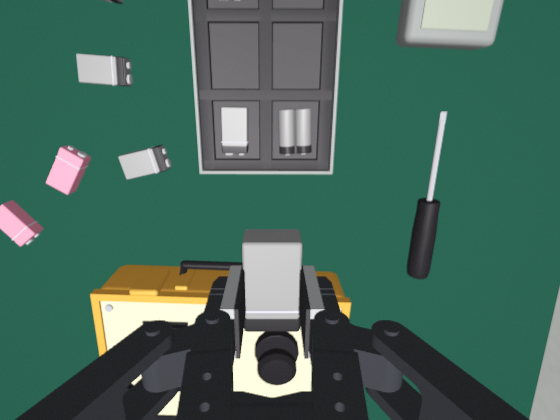

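```bash
python3 - <<'E'
from seg import *
st=read_state();p=cv2.imread("pics/w11.png")
cv2.imwrite("pics/w11c.png",cv2.resize(p[0:190,180:350],None,fx=4,fy=4,interpolation=cv2.INTER_CUBIC))
blobs("wrist",p,(240,240,305,320),199.3+26.8+17.5,st,thr=110,amin=300,amax=9000)
blobs("wrist",p,(215,100,255,150),21.5,st,thr=140,amin=100,amax=9000)
E
```

```text
[272. 279.] area 4218.0 c [ 599.  -126.3] size [39.1 26.5] ang 85.6
[234. 126.] area 958.5 c [563.4 -73.9] size [38.8 27. ] ang 85.6
```

View pics/w11c.png

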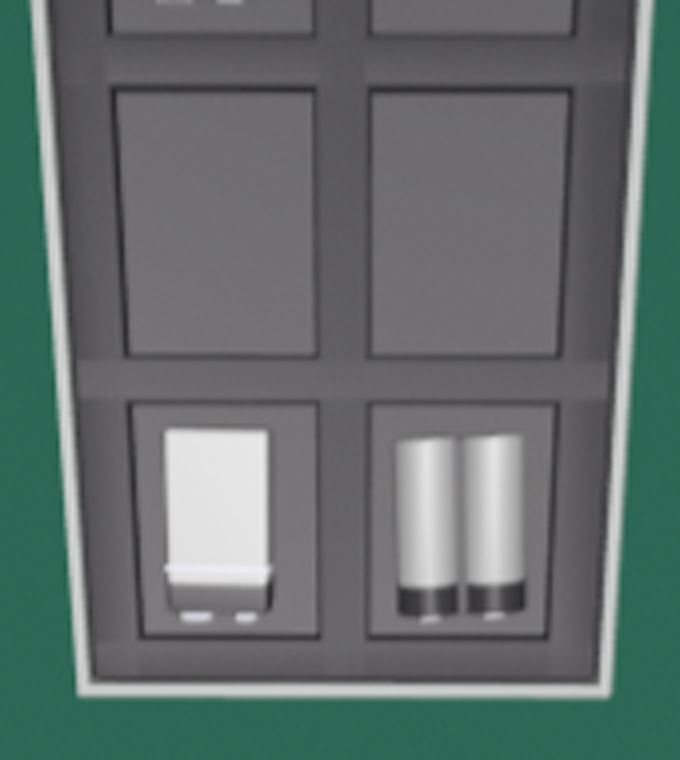

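```bash
python3 - <<'E'
from seg import *
st=read_state()
f=lambda u,v,z:onplane("wrist",(180+u/4,v/4),z,st)[0]
pk={"-31,0":[(110,90),(315,90),(127,356),(317,356)],"+31,0":[(370,90),(575,90),(368,356),(560,356)],"+31,-72":[(369,403),(558,404),(368,637),(547,637)],"-31,-72":[(128,403),(318,404),(141,637),(318,637)]}
for k,v in pk.items():
    q=np.array([f(*a,9) for a in v]);print(k,q.mean(0).round(1),"yaw",np.degrees(np.arctan2(*(q[1]-q[0])[[1,0]])).round(1),np.degrees(np.arctan2(*(q[3]-q[2])[[1,0]])).round(1), np.linalg.norm(q[1]-q[0]).round(1),np.linalg.norm(q[2]-q[0]).round(1))
E
```

```text
-31,0 [570.5  -7.4   9. ] yaw -4.4 -4.4 49.5 60.4
+31,0 [632.6 -12.2   9. ] yaw -4.4 -4.4 49.4 60.3
+31,-72 [626.8 -84.    9. ] yaw -4.7 -4.4 48.8 60.7
-31,-72 [564.8 -79.2   9. ] yaw -4.7 -4.4 49.1 60.7
```

Request:
jog_arm --pt "-60 0 10 0 0 0" --pt "-105 20 20 0 0 0" --pt "-117 70 25 0 0 0" --pt "-117 120 25 0 0 0" --pt "-117 165 25 0 0 0" --pt "-117 190 25 0 0 0" --pt "-117 190 25 0 0 0" --pt "-117 190 25 0 0 0"

```text
clock: 23.8
tcp_pos: [633.3, -17.2, 11.1]
ee_rot: [[-0.078, 0.002, 0.997], [-0.997, -0.001, -0.078], [0.001, -1.0, 0.002]]
contact_force: [0.2, 1.1, -0.9]
width: 24.7
```

```bash
python3 - <<'E'
from seg import *
st,p,d=shot("wrist","w12"); print(st["tcp_pos"],np.round(st["ee_rot"],3),st["width"],st["clock"])
p=cv2.imread("pics/w12.png")
cv2.imwrite("pics/w12c.png",cv2.resize(p[100:330,180:380],None,fx=3,fy=3,interpolation=cv2.INTER_CUBIC))
E
```

```text
[633.32573945 -17.16768262  11.08761431] [[-0.078  0.002  0.997]
 [-0.997 -0.001 -0.078]
 [ 0.001 -1.     0.002]] 24.71000893689096 23.8
```

View pics/w12.png

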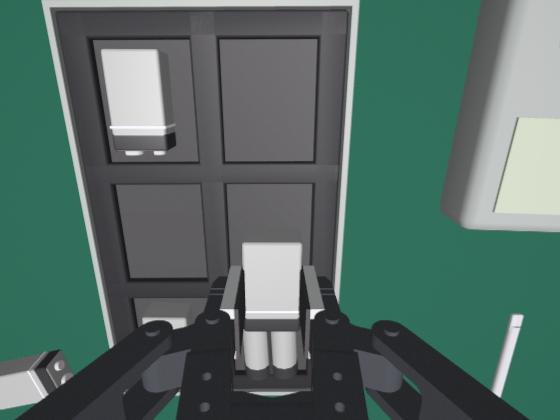

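View pics/w12c.png

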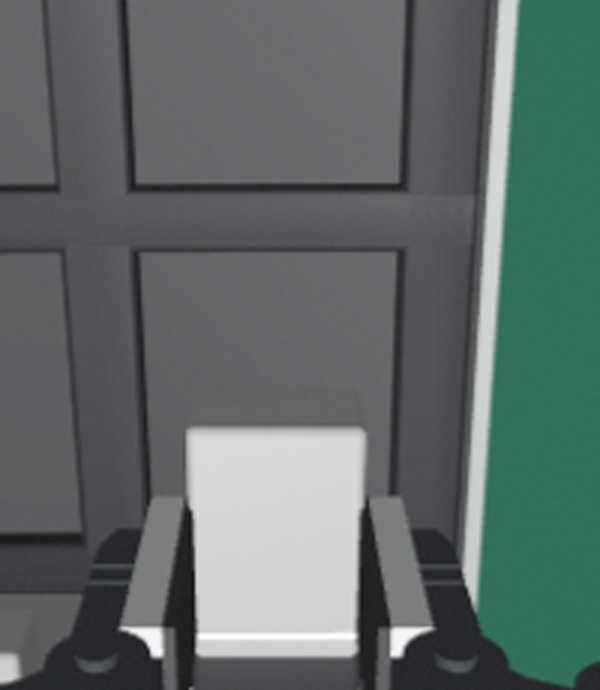

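```bash
cat > rel.py <<'E'
from h import *
def rel(crop0,s,pe,zp,be,zb,yaw,halfp,halfb=23.2,st=None):
    st=st or read_state()
    f=lambda u,v,z:onplane("wrist",(crop0[0]+u/s,crop0[1]+v/s),z,st)[0]
    y=np.array([-np.sin(yaw),np.cos(yaw),0])
    a,b=f(*pe[0],zp),f(*pe[1],zp);c=(a+b)/2-halfp*y
    a2,b2=f(*be[0],zb),f(*be[1],zb);c2=(a2+b2)/2-halfb*y
    R=np.array(st["ee_rot"]);dd=(c-c2)
    print("pocket",c.round(1),np.linalg.norm(a-b).round(1),"bat",c2.round(1),np.linalg.norm(a2-b2).round(1),"world d",dd.round(1),"tool x,z",(R[:,0]@dd*1).round(1),(R[:,2]@(dd*[1,1,0])).round(1))
E
python3 - <<'E'
from rel import *
z=11.1+26.8+17.5
rel((180,100),3,[(135,249),(402,249)],10,[(187,428),(366,428)],z,np.radians(-4.4),30)
E
```

```text
pocket [633.9  -7.7  10. ] 48.7 bat [634.6 -16.4  55.4] 26.0 world d [ -0.6   8.7 -45.4] tool x,z -8.6 -1.3
```

Request:
jog_arm --pt "-3 0 0 0 0 0" --pt "-5 4 -1 0 0 0" --pt "-5 8 -1 0 0 0" --pt "-5 8 -1 0 0 0" --pt "-5 8 -1 0 0 0"

```text
clock: 24.48
tcp_pos: [632.2, -10.0, 1.7]
ee_rot: [[-0.076, -0.0, 0.997], [-0.997, -0.0, -0.076], [0.0, -1.0, -0.0]]
contact_force: [0.8, -0.2, -0.6]
width: 24.5
```

```bash
python3 - <<'E'
from seg import *
st,p,d=shot("wrist","w13"); print(st["tcp_pos"],np.round(st["ee_rot"],3),st["width"],st["clock"])
p=cv2.imread("pics/w13.png")
cv2.imwrite("pics/w13c.png",cv2.resize(p[100:330,180:380],None,fx=3,fy=3,interpolation=cv2.INTER_CUBIC))
E
```

```text
[632.23338417 -10.0035153    1.72276003] [[-0.076 -0.     0.997]
 [-0.997 -0.    -0.076]
 [ 0.    -1.    -0.   ]] 24.463692751274447 24.475
```

View pics/w13c.png

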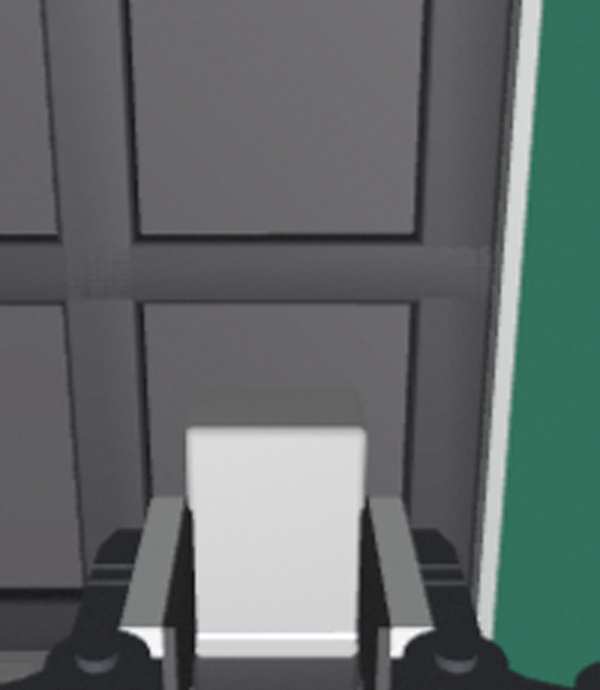

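```bash
python3 - <<'E'
from rel import *
z=1.7+26.8+17.5
rel((180,100),3,[(140,302),(414,302)],10,[(187,428),(366,428)],z,np.radians(-4.4),30)
E
```

```text
pocket [633.3  -8.4  10. ] 48.2 bat [633.1  -9.8  46. ] 26.0 world d [  0.2   1.3 -36. ] tool x,z -1.4 0.1
```

Request:
jog_arm --pt "-1 8 0 0 0 0" --pt "-1 16 0 0 0 0" --pt "-1 21 0 0 0 0" --pt "-1 21 0 0 0 0"

```text
clock: 25.02
tcp_pos: [631.8, -8.9, -19.9]
ee_rot: [[-0.076, -0.001, 0.997], [-0.997, 0.0, -0.076], [0.0, -1.0, -0.001]]
contact_force: [0.5, -0.6, -0.5]
width: 24.4
```

Request:
jog_arm --pt "0 1.5 0 0 0 0" --pt "0 3 0 0 0 0" --pt "0 3 0 0 0 0"

```text
clock: 25.4
tcp_pos: [632.3, -8.9, -22.2]
ee_rot: [[-0.076, 0.0, 0.997], [-0.997, 0.0, -0.076], [-0.0, -1.0, 0.0]]
contact_force: [-0.2, -0.1, 0.3]
width: 24.6
```

Request:
jog_arm --pt "0 1 0 0 0 0" --pt "0 1.5 0 0 0 0" --pt "0 1.5 0 0 0 0"

```text
clock: 25.78
tcp_pos: [632.3, -8.9, -23.7]
ee_rot: [[-0.076, -0.0, 0.997], [-0.997, 0.0, -0.076], [-0.0, -1.0, -0.0]]
contact_force: [-0.8, -0.1, -1.0]
width: 24.4
```

Request:
jog_arm --pt "0 1 0 0 0 0" --pt "0 1.5 0 0 0 0" --pt "0 1.5 0 0 0 0"

```text
clock: 26.15
tcp_pos: [632.5, -8.9, -24.2]
ee_rot: [[-0.076, 0.0, 0.997], [-0.997, 0.001, -0.076], [-0.001, -1.0, 0.0]]
contact_force: [-1.4, 0.8, 6.9]
width: 24.5
```

Request:
jog_arm --pt "0 -1 0 0 0 0" --pt "0 -1 0 0 0 0" --pt "0 -1 0 0 0 0" --pt "0 -30 0 0 0 0" --pt "20 -60 0 0 0 0" --pt "71 -70 1 0 0 0" --pt "71 -70 1 0 0 0" --pt "71 -70 1 0 0 0" --gripper 0.42

```text
clock: 27.15
tcp_pos: [627.6, -79.5, 44.6]
ee_rot: [[-0.077, -0.001, 0.997], [-0.997, 0.001, -0.077], [-0.001, -1.0, -0.001]]
contact_force: [0.6, 0.1, 0.0]
width: 49.2
```

```bash
python3 - <<'E'
from seg import *
st,p,d=shot("wrist","w14"); print(st["tcp_pos"],np.round(st["ee_rot"],3),st["width"],st["clock"])
E
```

```text
[627.60562329 -79.53723753  44.57079864] [[-0.077 -0.001  0.997]
 [-0.997  0.001 -0.077]
 [-0.001 -1.    -0.001]] 49.24788011639282 27.15
```

View pics/w14.png

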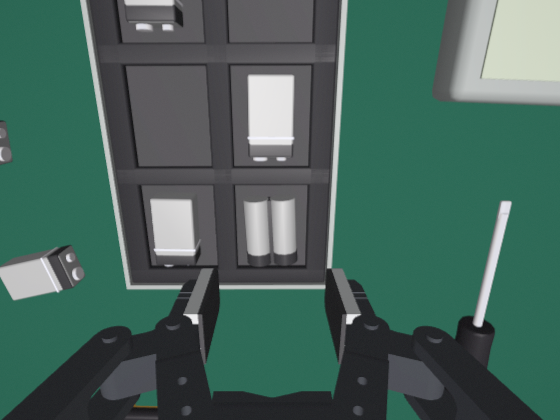

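```bash
python3 - <<'E'
from seg import *
st=read_state();p=cv2.imread("pics/w14.png")
blobs("wrist",p,(240,70,300,150),21.5,st,thr=150,amin=300,amax=9000)
blobs("wrist",p,(235,185,305,270),20,st,thr=140,amin=100,amax=9000)
print(onplane("wrist",[(257,262),(285,262),(245,197),(295,194)],20,st).round(1))
E
```

```text
[270. 109.] area 3092.5 c [632.9  -2.8] size [38.3 27. ] ang 85.7
[257. 227.] area 1097.0 c [618.7 -74.9] size [37.3 14.2] ang 88.1
[283. 226.] area 1103.0 c [636.  -75.2] size [37.7 14.4] ang 88.5
[[616.8 -98.5  20. ]
 [635.4 -99.9  20. ]
 [613.4 -53.   20. ]
 [644.6 -53.4  20. ]]
```

Request:
jog_arm --pt "0 20 0 0 -2 0" --pt "0 45 0 0 -2 0" --pt "0 62 0 0 -2 0" --pt "0 68 0 0 -2 0" --pt "0 68 0 0 -2 0"

```text
clock: 27.82
tcp_pos: [627.8, -79.4, -23.5]
ee_rot: [[-0.041, -0.001, 0.999], [-0.999, 0.0, -0.041], [-0.0, -1.0, -0.001]]
contact_force: [-0.9, -0.2, -0.6]
width: 49.6
```

Request:
jog_arm --pt "0 0 0 0 0 0" --pt "0 0 0 0 0 0" --pt "0 0 0 0 0 0" --gripper 0.53

```text
clock: 28.2
tcp_pos: [628.3, -79.8, -22.7]
ee_rot: [[-0.041, 0.001, 0.999], [-0.999, -0.0, -0.041], [0.0, -1.0, 0.001]]
contact_force: [0.1, -0.8, 0.2]
width: 40.2
```

Request:
jog_arm --pt "0 2 0 0 0 0" --pt "0 4 0 0 0 0" --pt "0 4 0 0 0 0"

```text
clock: 28.58
tcp_pos: [627.7, -79.7, -27.5]
ee_rot: [[-0.041, -0.001, 0.999], [-0.999, 0.0, -0.041], [-0.0, -1.0, -0.001]]
contact_force: [-0.1, 0.0, 0.9]
width: 40.1
```

Request:
jog_arm --pt "0 1 0 0 0 0" --pt "0 2 0 0 0 0" --pt "0 2 0 0 0 0"

```text
clock: 28.95
tcp_pos: [628.0, -79.8, -28.9]
ee_rot: [[-0.041, 0.0, 0.999], [-0.999, 0.0, -0.041], [-0.0, -1.0, 0.0]]
contact_force: [-0.3, -0.1, 2.1]
width: 40.7
```

Request:
jog_arm --pt "0 -0.5 0 0 0 0" --pt "0 -0.5 0 0 0 0" --pt "0 -0.5 0 0 0 0" --pt "0 -0.5 0 0 0 0" --gripper 1

```text
clock: 29.45
tcp_pos: [629.6, -80.1, -27.9]
ee_rot: [[-0.041, 0.003, 0.999], [-0.999, -0.001, -0.041], [0.001, -1.0, 0.003]]
contact_force: [0.7, -0.0, 6.1]
width: 31.6
```

Request:
jog_arm --pt "0 -10 0 0 0 0" --pt "0 -30 0 0 0 0" --pt "0 -60 0 0 0 0" --pt "0 -60 0 0 0 0"

```text
clock: 29.95
tcp_pos: [629.8, -80.4, 34.4]
ee_rot: [[-0.041, 0.005, 0.999], [-0.999, -0.001, -0.041], [0.001, -1.0, 0.005]]
contact_force: [0.3, -0.6, -0.2]
width: 31.4
```

```bash
python3 - <<'E'
from seg import *
st,p,d=shot("wrist","w15"); print(st["tcp_pos"],np.round(st["ee_rot"],3),st["width"],st["clock"])
E
```

```text
[629.79835684 -80.39626524  34.36623229] [[-0.041  0.005  0.999]
 [-0.999 -0.001 -0.041]
 [ 0.001 -1.     0.005]] 31.39489286061283 29.95
```

View pics/w15.png

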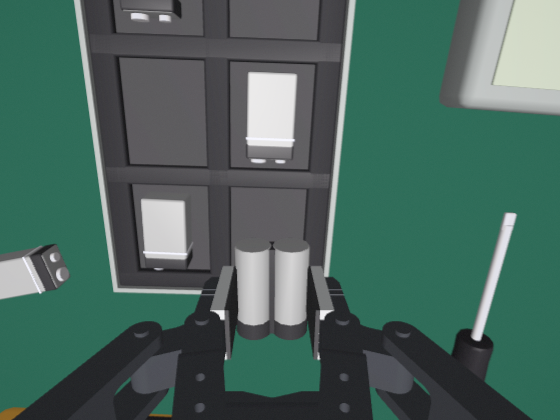

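Request:
jog_arm --pt "0 -50 0 0 0 0" --pt "-40 -80 -20 0 0 0" --pt "-95 -80 -45 0 -1.5 0" --pt "-150 -80 -70 0 -1.5 0" --pt "-205 -80 -95 0 -1.5 0" --pt "-260 -80 -120 0 -1.5 0" --pt "-320 -80 -145 0 -1.5 0" --pt "-370 -80 -170 0 -1.5 0"

```text
clock: 31.0
tcp_pos: [471.6, 298.8, 110.8]
ee_rot: [[-0.014, -0.001, 1.0], [-1.0, -0.001, -0.014], [0.001, -1.0, -0.001]]
contact_force: [1.6, 0.2, -0.2]
width: 31.3
```

Request:
jog_arm --pt "-5 0 0 0 0 0" --pt "-5 20 0 0 0 0" --pt "-5 40 0 0 0 0" --pt "-5 40 0 0 0 0"

```text
clock: 31.5
tcp_pos: [472.1, 300.0, 69.9]
ee_rot: [[-0.016, -0.003, 1.0], [-1.0, -0.003, -0.016], [0.003, -1.0, -0.003]]
contact_force: [0.3, -0.2, -0.7]
width: 31.7
```

```bash
python3 - <<'E'
from seg import *
st,p,d=shot("wrist","w16"); print(st["tcp_pos"],np.round(st["ee_rot"],3),st["width"],st["clock"])
E
```

```text
[472.0680425  299.99684177  69.87000521] [[-0.016 -0.003  1.   ]
 [-1.    -0.003 -0.016]
 [ 0.003 -1.    -0.003]] 31.69148565597422 31.5
```

View pics/w16.png

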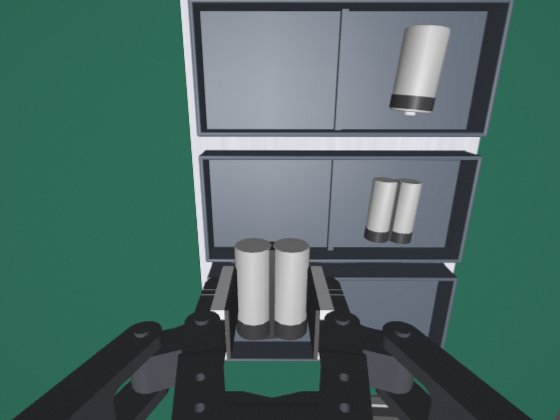

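```bash
python3 - <<'E'
from seg import *
st=read_state()
print(onplane("wrist",[(202,153),(478,156),(208,261),(466,262)],24,st).round(1), onplane("wrist",[(331,160),(331,250)],9,st).round(1))
z=69.9+32+17
print(onplane("wrist",[(237,243),(308,243)],z,st).round(1))
E
```

```text
[[428.  349.1  24. ]
 [611.4 344.1  24. ]
 [425.8 269.4  24. ]
 [616.7 265.5  24. ]] [[516.4 340.3   9. ]
 [519.2 269.8   9. ]]
[[459.4 325.8 118.9]
 [489.4 325.4 118.9]]
```

Request:
jog_arm --pt "-5 20 0 0 0 0" --pt "-5 45 0 0 0 0" --pt "-5 70 0 0 0 0" --pt "-5 88 0 0 0 0" --pt "-5 92 0 0 0 0" --pt "-5 92 0 0 0 0"

```text
clock: 32.3
tcp_pos: [473.7, 306.9, -20.7]
ee_rot: [[-0.015, 0.0, 1.0], [-1.0, 0.0, -0.015], [-0.0, -1.0, 0.0]]
contact_force: [0.1, 0.3, -1.1]
width: 31.5
```

Request:
jog_arm --pt "0 2 0 0 0 0" --pt "0 4 0 0 0 0" --pt "0 4 0 0 0 0"

```text
clock: 32.67
tcp_pos: [473.5, 307.0, -24.5]
ee_rot: [[-0.015, 0.0, 1.0], [-1.0, 0.0, -0.015], [-0.0, -1.0, 0.0]]
contact_force: [0.4, -0.1, -0.6]
width: 31.5
```

Request:
jog_arm --pt "0 2 0 0 0 0" --pt "0 4 0 0 0 0" --pt "0 4 0 0 0 0"

```text
clock: 33.05
tcp_pos: [473.7, 307.1, -26.1]
ee_rot: [[-0.015, -0.0, 1.0], [-1.0, 0.002, -0.015], [-0.002, -1.0, -0.0]]
contact_force: [-2.9, -1.5, 23.0]
width: 31.3
```

Request:
jog_arm --pt "0 1 0 0 0 0" --pt "0 2 0 0 0 0" --pt "0 2 0 0 0 0"

```text
clock: 33.42
tcp_pos: [473.7, 307.2, -26.3]
ee_rot: [[-0.016, -0.001, 1.0], [-1.0, 0.004, -0.016], [-0.004, -1.0, -0.001]]
contact_force: [-8.2, -1.8, 37.9]
width: 31.2
```

Request:
jog_arm --pt "0 -4 0 0 0 0" --pt "0 -4 0 0 0 0"

```text
clock: 33.67
tcp_pos: [473.9, 307.2, -26.0]
ee_rot: [[-0.015, 0.001, 1.0], [-1.0, 0.001, -0.015], [-0.001, -1.0, 0.001]]
contact_force: [-1.8, -0.2, 12.1]
width: 31.5
```

Request:
jog_arm --pt "0 0 0 0 0 0" --pt "0 0 0 0 0 0" --pt "0 0 0 0 0 0" --pt "0 -30 0 0 0 0" --pt "0 -80 0 0 0 0" --pt "0 -100 0 0 0 0" --pt "0 -100 0 0 0 0" --gripper 0.42

```text
clock: 34.55
tcp_pos: [474.4, 307.5, 74.5]
ee_rot: [[-0.015, 0.003, 1.0], [-1.0, 0.002, -0.015], [-0.002, -1.0, 0.003]]
contact_force: [0.2, 0.5, -0.7]
width: 49.3
```

```bash
python3 - <<'E'
from seg import *
st,p,d=shot("wrist","w17"); print(st["tcp_pos"],np.round(st["ee_rot"],3),st["width"],st["clock"])
E
```

```text
[474.36098087 307.53268165  74.47922194] [[-0.015  0.003  1.   ]
 [-1.     0.002 -0.015]
 [-0.002 -1.     0.003]] 49.314080278820306 34.55
```

View pics/w17.png

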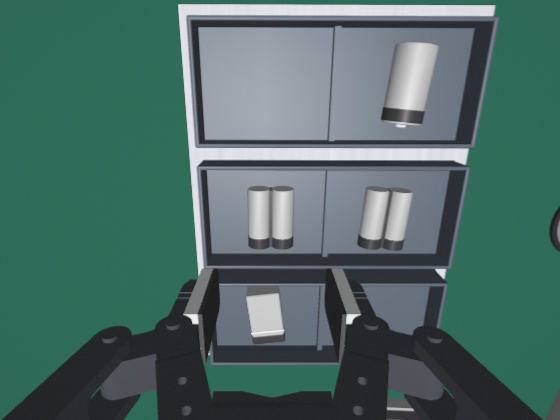

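Request:
jog_arm --pt "20 -20 0 0 -10 0" --pt "60 -20 -5 0 -20 0" --pt "110 -20 -10 0 -30 0" --pt "160 -20 -15 0 -40 0" --pt "200 -20 -20 0 -50 0" --pt "238 -20 -26 0 -60 0" --pt "238 -20 -26 0 -70 0" --pt "238 -20 -26 0 -78 0"

```text
clock: 35.6
tcp_pos: [442.6, 68.3, 92.0]
ee_rot: [[0.976, -0.003, 0.22], [-0.22, -0.0, 0.976], [-0.003, -1.0, -0.001]]
contact_force: [-0.0, 0.9, 0.1]
width: 49.3
```

Request:
jog_arm --pt "0 0 0 0 0 0" --pt "0 0 0 0 0 0"

```text
clock: 35.85
tcp_pos: [443.3, 69.3, 92.6]
ee_rot: [[0.975, -0.002, 0.224], [-0.224, -0.0, 0.975], [-0.001, -1.0, -0.0]]
contact_force: [-0.6, -0.0, -0.3]
width: 49.8
```

```bash
python3 - <<'E'
from seg import *
st,p,d=shot("wrist","w18"); print(st["tcp_pos"],np.round(st["ee_rot"],3),st["width"],st["clock"],np.round(st["joint_positions"],2))
shot("top","t18")
E
```

```text
[443.28699968  69.30837078  92.61411733] [[ 0.975 -0.002  0.224]
 [-0.224 -0.     0.975]
 [-0.001 -1.    -0.   ]] 49.841758731053936 35.85 [-0.33  0.43  0.09  2.3  -0.1   0.42  1.19]
```

View pics/w18.png

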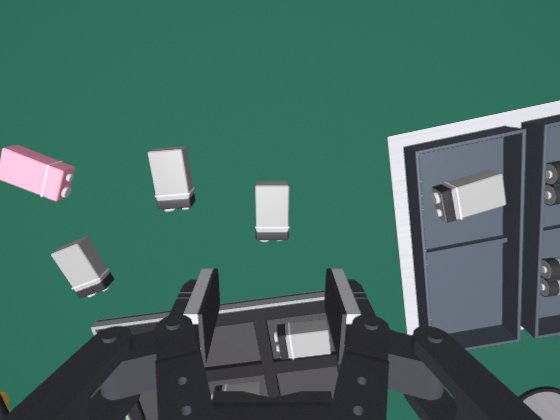

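View pics/t18.png

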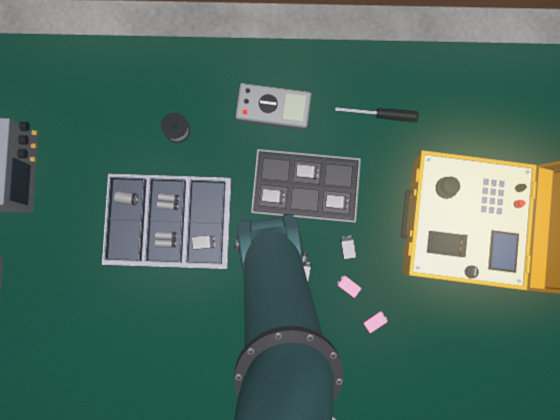

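```bash
python3 - <<'E'
from seg import *
st=read_state();p=cv2.imread("pics/w18.png")
blobs("wrist",p,(240,170,310,240),17.5,st,thr=110,amin=300,amax=9000)
blobs("wrist",p,(140,140,210,205),17.5,st,thr=110,amin=300,amax=9000)
blobs("wrist",p,(40,230,115,300),17.5,st,thr=110,amin=300,amax=9000)
cv2.imwrite("pics/w18c.png",cv2.resize(p[130:310,0:320],None,fx=2.4,fy=2.4,interpolation=cv2.INTER_CUBIC))
E
```

```text
[272. 208.] area 1558.5 c [444.5  69.9] size [27.4 40.7] ang 77.1
[170. 175.] area 1707.5 c [401.5   0.8] size [30.7 40.6] ang 80.3
[ 79. 268.] area 1300.5 c [458.3 -97.3] size [39.3 38.9] ang 8.8
```

View pics/w18c.png

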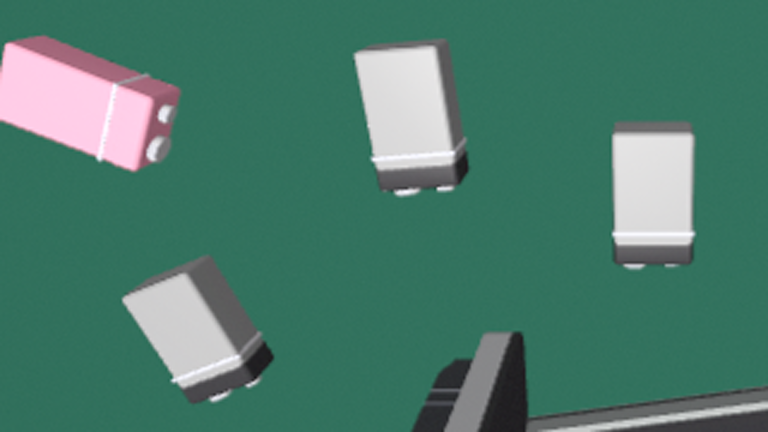

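Request:
jog_arm --pt "5.5 30 1 0 0 0" --pt "5.5 60 1 0 0 0" --pt "5.5 90 1 0 0 0" --pt "5.5 112 1 0 0 0" --pt "5.5 120 1 0 0 0" --pt "5.5 120 1 0 0 0" --pt "5.5 120 1 0 0 0"

```text
clock: 36.83
tcp_pos: [450.0, 69.2, -26.0]
ee_rot: [[0.975, 0.001, 0.222], [-0.222, 0.0, 0.975], [0.001, -1.0, 0.0]]
contact_force: [0.1, -0.3, -0.3]
width: 49.7
```

Request:
jog_arm --pt "0 0 0 0 0 0" --pt "0 0 0 0 0 0" --pt "0 0 0 0 0 0" --pt "0 0 0 0 0 0" --gripper 1

```text
clock: 37.33
tcp_pos: [450.0, 69.2, -25.6]
ee_rot: [[0.975, 0.002, 0.223], [-0.223, 0.0, 0.975], [0.001, -1.0, 0.001]]
contact_force: [-0.8, 0.1, 8.1]
width: 24.4
```

Request:
jog_arm --pt "0 -40 0 0 0 0" --pt "0 -80 0 0 10 0" --pt "40 -80 6 0 20 0" --pt "90 -80 15 0 30 0" --pt "140 -80 25 0 40 0" --pt "185 -80 36 0 50 0" --pt "185 -80 36 0 60 0" --pt "185 -80 36 0 70 0"

```text
clock: 38.33
tcp_pos: [638.1, 63.2, 53.5]
ee_rot: [[0.119, 0.0, 0.993], [-0.993, 0.0, 0.119], [-0.0, -1.0, 0.0]]
contact_force: [-0.4, -0.3, -0.6]
width: 24.4
```

Request:
jog_arm --pt "0 0 0 0 10 0" --pt "0 10 0 0 11.5 0" --pt "0 30 0 0 11.5 0" --pt "0 45 0 0 11.5 0" --pt "0 45 0 0 11.5 0"

```text
clock: 38.95
tcp_pos: [636.1, 62.9, 6.2]
ee_rot: [[-0.076, -0.004, 0.997], [-0.997, 0.0, -0.076], [0.0, -1.0, -0.004]]
contact_force: [-0.0, 0.6, -1.2]
width: 24.2
```

```bash
python3 - <<'E'
from seg import *
st,p,d=shot("wrist","w19"); print(st["tcp_pos"],np.round(st["ee_rot"],3),st["width"],st["clock"])
p=cv2.imread("pics/w19.png")
cv2.imwrite("pics/w19c.png",cv2.resize(p[100:330,180:380],None,fx=3,fy=3,interpolation=cv2.INTER_CUBIC))
E
```

```text
[636.08104115  62.88851886   6.23904232] [[-0.076 -0.004  0.997]
 [-0.997  0.    -0.076]
 [ 0.    -1.    -0.004]] 24.237342075963902 38.95
```

View pics/w19c.png

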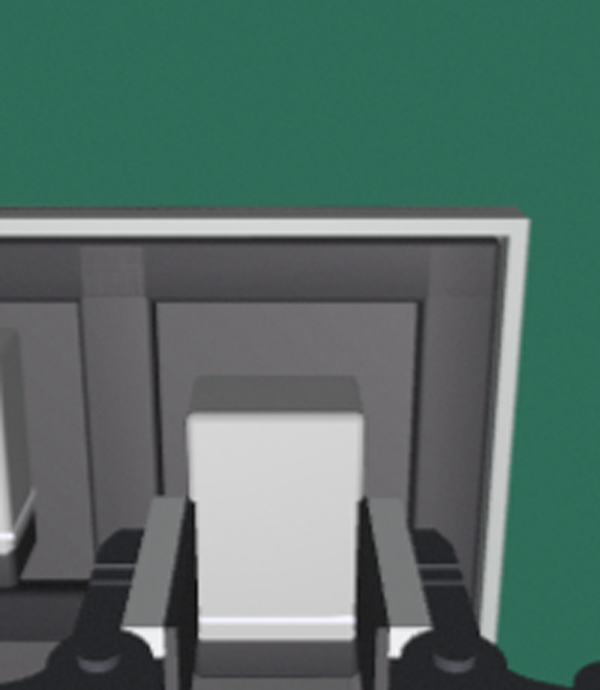

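```bash
python3 - <<'E'
from rel import *
z=6.2+26+17.5
rel((180,100),3,[(151,301),(420,301)],10,[(187,413),(363,413)],z,np.radians(-4.4),30)
E
```

```text
pocket [639.5  62.7  10. ] 48.8 bat [637.8  64.6  49.7] 25.7 world d [  1.7  -1.9 -39.7] tool x,z 1.7 1.8
```

Request:
jog_arm --pt "2 8 1 0 0 0" --pt "2 16 1 0 0 0" --pt "2 24 1 0 0 0" --pt "2 24 1 0 0 0"

```text
clock: 39.5
tcp_pos: [638.0, 61.0, -16.5]
ee_rot: [[-0.076, -0.002, 0.997], [-0.997, 0.0, -0.076], [0.0, -1.0, -0.002]]
contact_force: [-0.2, 0.6, -1.3]
width: 24.0
```

Request:
jog_arm --pt "0 1.5 0 0 0 0" --pt "0 3 0 0 0 0" --pt "0 3 0 0 0 0"

```text
clock: 39.88
tcp_pos: [638.7, 60.9, -18.6]
ee_rot: [[-0.076, 0.0, 0.997], [-0.997, 0.0, -0.076], [-0.0, -1.0, 0.0]]
contact_force: [-0.3, -0.8, -0.0]
width: 24.4
```

Request:
jog_arm --pt "0 1.5 0 0 0 0" --pt "0 3 0 0 0 0" --pt "0 3 0 0 0 0"

```text
clock: 40.25
tcp_pos: [638.8, 61.0, -21.5]
ee_rot: [[-0.076, 0.0, 0.997], [-0.997, 0.0, -0.076], [-0.0, -1.0, 0.0]]
contact_force: [-0.4, -0.1, 2.6]
width: 24.4
```

Request:
jog_arm --pt "0 0 0 0 0 0" --pt "0 0 0 0 0 0" --pt "0 0 0 0 0 0" --pt "0 -30 0 0 0 0" --pt "0 -80 0 0 0 0" --pt "30 -110 -30 0 10 0" --pt "70 -110 -70 0 20 0" --pt "110 -110 -105 0 30 0" --gripper 0.42

```text
clock: 41.25
tcp_pos: [524.6, -41.6, 89.0]
ee_rot: [[-0.568, 0.001, 0.823], [-0.823, 0.0, -0.568], [-0.001, -1.0, 0.001]]
contact_force: [0.0, -0.1, -0.2]
width: 49.8
```

Request:
jog_arm --pt "0 0 0 0 10 0" --pt "0 0 0 0 20 0" --pt "0 0 0 0 30 0" --pt "0 0 0 0 40 0" --pt "0 0 0 0 47 0" --pt "0 0 0 0 47 0"

```text
clock: 42.0
tcp_pos: [525.6, -40.7, 88.2]
ee_rot: [[-0.988, -0.0, 0.152], [-0.152, -0.001, -0.988], [0.0, -1.0, 0.001]]
contact_force: [0.2, -0.5, -0.9]
width: 49.6
```

```bash
python3 - <<'E'
from seg import *
st,p,d=shot("wrist","w20"); print(st["tcp_pos"],np.round(st["ee_rot"],3),st["width"],st["clock"],np.round(st["joint_positions"],2))
E
```

```text
[525.5707856  -40.69163856  88.16162195] [[-0.988 -0.     0.152]
 [-0.152 -0.001 -0.988]
 [ 0.    -1.     0.001]] 49.565425698488404 42.0 [-0.61  0.69  0.88  2.16 -0.86  0.7  -0.55]
```

View pics/w20.png

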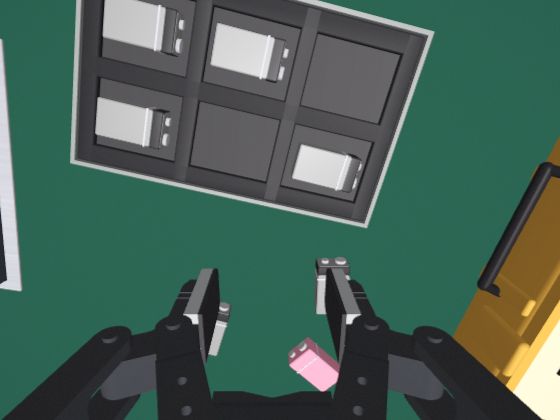

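Request:
jog_arm --pt "40 0 25 0 0 0" --pt "73 0 50 0 0 0" --pt "73 0 50 0 0 0" --pt "73 0 50 0 0 0" --pt "73 0 50 0 0 0"

```text
clock: 42.68
tcp_pos: [462.2, -100.4, 88.3]
ee_rot: [[-0.988, 0.001, 0.153], [-0.153, 0.0, -0.988], [-0.001, -1.0, -0.0]]
contact_force: [0.4, -0.3, 0.3]
width: 49.9
```

```bash
python3 - <<'E'
from seg import *
st,p,d=shot("wrist","w21"); print(st["tcp_pos"],np.round(st["ee_rot"],3),st["width"],st["clock"],np.round(st["joint_positions"],2))
p=cv2.imread("pics/w21.png");blobs("wrist",p,(100,150,330,330),17.5,st,thr=110,amin=300,amax=9000)
E
```

```text
[ 462.21610652 -100.39572364   88.30504051] [[-0.988  0.001  0.153]
 [-0.153  0.    -0.988]
 [-0.001 -1.    -0.   ]] 49.89173511138647 42.675 [-0.49  0.62  0.87  2.27 -0.87  0.62 -0.38]
[142. 263.] area 1236.0 c [400.7  -1.2] size [26.9 37.8] ang 81.7
[274. 214.] area 1448.5 c [ 458.8 -102.7] size [37.2 26.8] ang 8.8
```

View pics/w21.png

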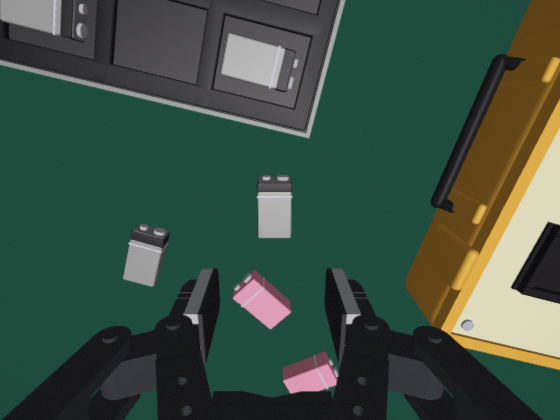

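```bash
python3 - <<'E'
from seg import *
st=read_state()
print(onplane("wrist",[(258,272),(236,288),(290,305),(285,375)],17.5,st).round(1))
E
```

```text
[[ 407.2  -97.    17.5]
 [ 389.4  -80.8   17.5]
 [ 379.9 -128.6   17.5]
 [ 304.3 -136.9   17.5]]
```

Request:
jog_arm --pt "1 30 2 0 0 0" --pt "1 60 2 0 0 0" --pt "1 90 2 0 0 0" --pt "1 108 2 0 0 0" --pt "1 115 2 0 0 0" --pt "1 115 2 0 0 0" --pt "1 115 2 0 0 0"

```text
clock: 43.6
tcp_pos: [460.9, -103.3, -26.2]
ee_rot: [[-0.989, 0.001, 0.151], [-0.151, -0.0, -0.989], [-0.001, -1.0, 0.001]]
contact_force: [-0.5, 0.2, 0.6]
width: 49.8
```

Request:
jog_arm --pt "0 0 0 0 0 0" --pt "0 0 0 0 0 0" --pt "0 0 0 0 0 0" --pt "0 0 0 0 0 0" --gripper 1

```text
clock: 44.1
tcp_pos: [460.7, -103.3, -25.8]
ee_rot: [[-0.989, 0.001, 0.15], [-0.15, 0.0, -0.989], [-0.001, -1.0, -0.0]]
contact_force: [-0.1, 0.8, 5.3]
width: 24.6
```

Request:
jog_arm --pt "0 -45 0 0 0 0" --pt "0 -90 0 0 -10 0" --pt "-40 -90 0 0 -20 0" --pt "-80 -90 0 0 -30 0" --pt "-130 -90 0 0 -40 0" --pt "-168 -90 2 0 -50 0" --pt "-168 -90 2 0 -60 0" --pt "-168 -90 2 0 -70 0"

```text
clock: 45.1
tcp_pos: [626.8, -79.8, 63.3]
ee_rot: [[-0.191, -0.0, 0.982], [-0.982, -0.0, -0.191], [0.0, -1.0, -0.0]]
contact_force: [-0.9, 0.9, 0.1]
width: 24.3
```

Request:
jog_arm --pt "0 0 0 0 -7 0" --pt "0 20 0 0 -7 0" --pt "0 40 0 0 -7 0" --pt "0 56 0 0 -7 0" --pt "0 56 0 0 -7 0" --pt "0 56 0 0 -7 0"

```text
clock: 45.85
tcp_pos: [626.8, -80.3, 7.2]
ee_rot: [[-0.076, 0.0, 0.997], [-0.997, -0.0, -0.076], [0.0, -1.0, 0.0]]
contact_force: [0.4, 0.1, 0.1]
width: 24.2
```

```bash
python3 - <<'E'
from seg import *
st,p,d=shot("wrist","w22"); print(st["tcp_pos"],np.round(st["ee_rot"],3),st["width"],st["clock"])
p=cv2.imread("pics/w22.png")
cv2.imwrite("pics/w22c.png",cv2.resize(p[100:330,180:380],None,fx=3,fy=3,interpolation=cv2.INTER_CUBIC))
E
```

```text
[626.82154565 -80.32644076   7.19605166] [[-0.076  0.     0.997]
 [-0.997 -0.    -0.076]
 [ 0.    -1.     0.   ]] 24.17925988416942 45.85
```

View pics/w22c.png

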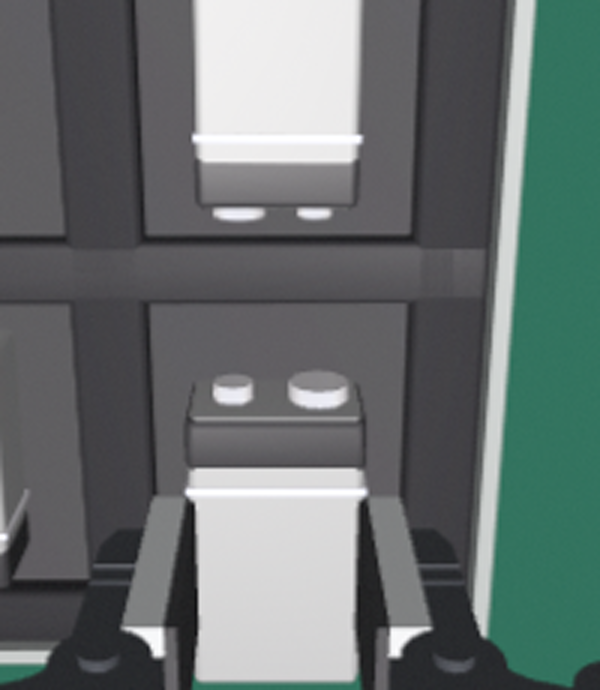

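```bash
python3 - <<'E'
from rel import *
z=7.2+26+17.5
rel((180,100),3,[(147,301),(411,301)],10,[(187,419),(364,419)],z,np.radians(-4.4),30)
E
```

```text
pocket [628.4 -80.3  10. ] 48.0 bat [627.9 -79.1  50.7] 25.8 world d [  0.6  -1.2 -40.7] tool x,z 1.2 0.7
```

Request:
jog_arm --pt "1 8 0.5 0 0 0" --pt "1 16 0.5 0 0 0" --pt "1 24 0.5 0 0 0" --pt "1 26 0.5 0 0 0" --pt "1 26 0.5 0 0 0"

```text
clock: 46.52
tcp_pos: [626.9, -81.1, -19.0]
ee_rot: [[-0.076, -0.0, 0.997], [-0.997, 0.0, -0.076], [0.0, -1.0, -0.0]]
contact_force: [1.0, 0.8, 0.4]
width: 24.4
```

Request:
jog_arm --pt "0 1 0 0 0 0" --pt "0 2 0 0 0 0" --pt "0 2 0 0 0 0"

```text
clock: 46.9
tcp_pos: [627.2, -81.0, -20.6]
ee_rot: [[-0.076, 0.0, 0.997], [-0.997, 0.0, -0.076], [-0.0, -1.0, 0.0]]
contact_force: [-0.4, 0.3, -0.2]
width: 24.4
```

Request:
jog_arm --pt "0 1 0 0 0 0" --pt "0 1 0 0 0 0"

```text
clock: 47.15
tcp_pos: [627.1, -81.1, -21.7]
ee_rot: [[-0.076, 0.0, 0.997], [-0.997, -0.0, -0.076], [-0.0, -1.0, 0.0]]
contact_force: [-0.2, -0.1, -0.5]
width: 24.4
```

Request:
jog_arm --pt "0 0 0 0 0 0" --pt "0 0 0 0 0 0" --pt "0 0 0 0 0 0" --pt "0 -30 0 0 0 0" --pt "0 -80 0 0 0 0" --pt "0 -110 0 0 0 0" --pt "0 -110 0 0 0 0" --gripper 0.42

```text
clock: 48.02
tcp_pos: [629.2, -81.7, 91.0]
ee_rot: [[-0.076, 0.006, 0.997], [-0.997, -0.001, -0.076], [0.0, -1.0, 0.006]]
contact_force: [0.2, 0.2, -0.6]
width: 49.6
```

```bash
python3 - <<'E'
from seg import *
st,p,d=shot("wrist","w23"); print(st["tcp_pos"],st["clock"])
st,p,d=shot("top","t23");p=cv2.imread("pics/t23.png")
cv2.imwrite("pics/t23c.png",cv2.resize(p[140:340,230:400],None,fx=3,fy=3,interpolation=cv2.INTER_CUBIC))
blobs("top",p,(255,225,340,300),17.5,thr=130)
E
```

```text
[629.19518499 -81.66137978  90.99158517] 48.025
```

View pics/w23.png

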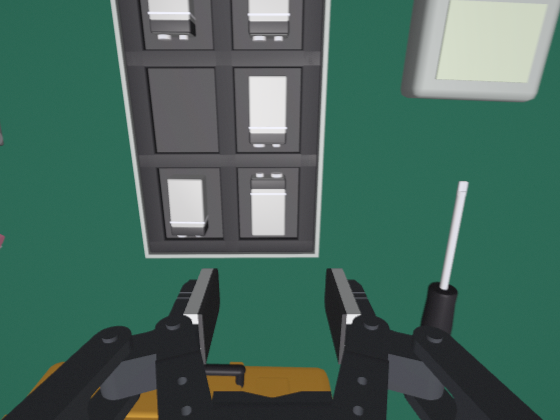

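View pics/t23c.png

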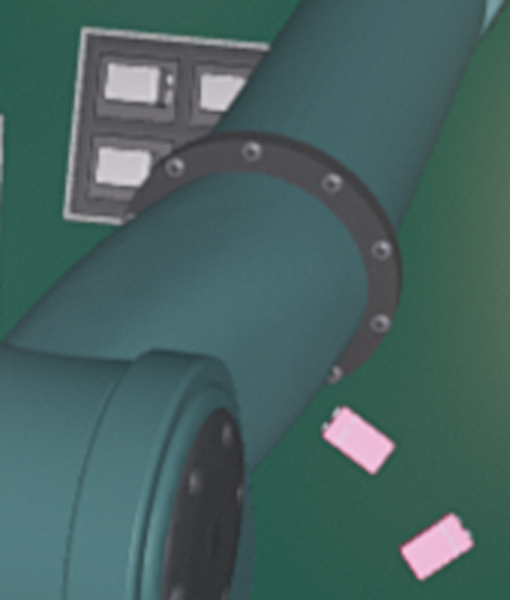

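Request:
jog_arm --pt "-10 0 -30 0 -10 0" --pt "-20 0 -70 0 -20 0" --pt "-35 0 -110 0 -30 0" --pt "-50 0 -150 0 -40 0" --pt "-65 0 -190 0 -50 0" --pt "-65 0 -200 0 -60 0" --pt "-65 0 -205 0 -70 0" --pt "-65 0 -205 0 -80 0"

```text
clock: 49.12
tcp_pos: [425.6, -0.5, 87.2]
ee_rot: [[0.97, -0.004, 0.242], [-0.242, 0.0, 0.97], [-0.003, -1.0, -0.001]]
contact_force: [0.9, 0.1, -0.2]
width: 49.6
```

Request:
jog_arm --pt "0 0 0 0 -5.4 0" --pt "0 0 0 0 -5.4 0" --pt "0 0 0 0 -5.4 0"

```text
clock: 49.5
tcp_pos: [427.1, -0.8, 87.8]
ee_rot: [[0.988, -0.001, 0.157], [-0.157, -0.0, 0.988], [-0.001, -1.0, -0.0]]
contact_force: [0.4, 1.1, -0.5]
width: 49.7
```

```bash
python3 - <<'E'
from seg import *
st,p,d=shot("wrist","w24"); print(st["tcp_pos"],np.round(st["ee_rot"],3),st["clock"],np.round(st["joint_positions"],2))
p=cv2.imread("pics/w24.png");blobs("wrist",p,(150,50,400,260),17.5,st,thr=110,amin=300,amax=9000)
E
```

```text
[427.05764675  -0.75176824  87.77316477] [[ 0.988 -0.001  0.157]
 [-0.157 -0.     0.988]
 [-0.001 -1.    -0.   ]] 49.5 [-0.18  0.42  0.09  2.35 -0.1   0.38  1.41]
[265. 176.] area 1942.5 c [401.4  -1.9] size [27.5 44.4] ang 82.8
```

View pics/w24.png

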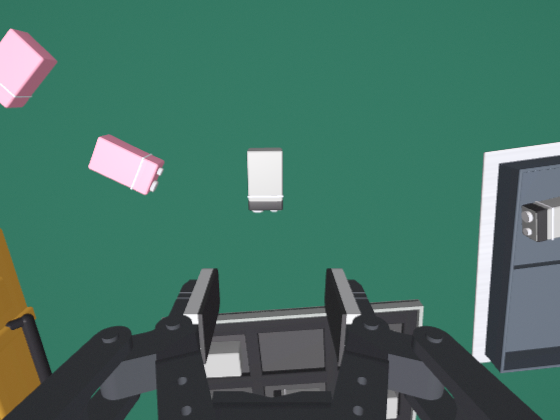

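```bash
python3 - <<'E'
from seg import *
st=read_state()
p=cv2.imread("pics/w24.png");cv2.imwrite("pics/w24c.png",cv2.resize(p[130:230,220:320],None,fx=6,fy=6,interpolation=cv2.INTER_CUBIC))
print(onplane("wrist",[(265,151),(265,196),(265,204)],17.5,st).round(1))
E
```

```text
[[382.2   1.8  17.5]
 [416.   -3.8  17.5]
 [422.3  -4.8  17.5]]
```

View pics/w24c.png

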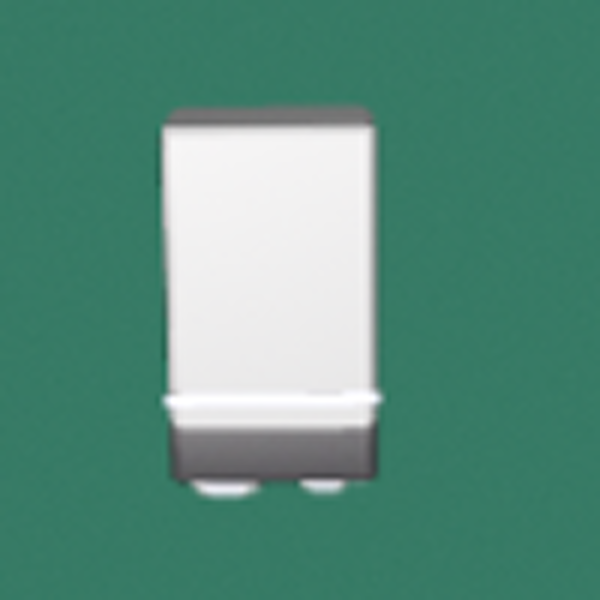

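Request:
jog_arm --pt "-10 20 -4.5 0 0 0" --pt "-20 50 -4.5 0 0 0" --pt "-20 70 -4.5 0 0 0" --pt "-20 70 -4.5 0 0 0" --pt "-20 70 -4.5 0 0 0"

```text
clock: 50.18
tcp_pos: [407.6, -2.0, 18.7]
ee_rot: [[0.988, 0.001, 0.156], [-0.156, -0.0, 0.988], [0.001, -1.0, -0.0]]
contact_force: [0.0, 0.4, -0.5]
width: 49.1
```

```bash
python3 - <<'E'
from seg import *
st,p,d=shot("wrist","w25"); print(st["tcp_pos"],np.round(st["ee_rot"],3),st["clock"],np.round(st["joint_positions"],2))
E
```

```text
[407.60936184  -2.03971571  18.65824958] [[ 0.988  0.001  0.156]
 [-0.156 -0.     0.988]
 [ 0.001 -1.    -0.   ]] 50.175 [-0.14  0.56  0.04  2.42 -0.13  0.16  1.44]
```

View pics/w25.png

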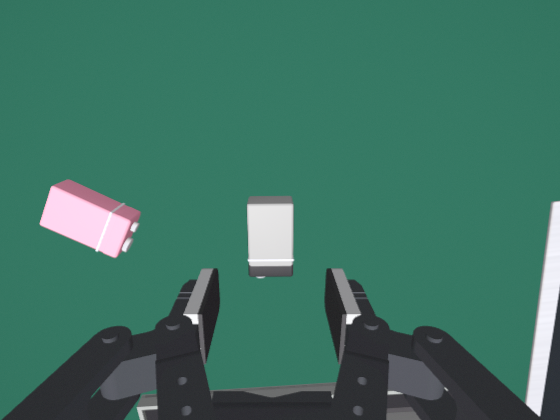

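Request:
jog_arm --pt "2 15 0 0 0 0" --pt "3 30 0 0 0 0" --pt "4 40 0 0 0 0" --pt "4 44.5 0 0 0 0" --pt "4 44.5 0 0 0 0" --pt "4 44.5 0 0 0 0"

```text
clock: 50.98
tcp_pos: [411.4, -2.8, -26.3]
ee_rot: [[0.988, -0.001, 0.156], [-0.156, -0.0, 0.988], [-0.001, -1.0, -0.0]]
contact_force: [0.3, -0.0, 0.3]
width: 49.6
```

```bash
python3 - <<'E'
from seg import *
st,p,d=shot("wrist","w26"); print(st["tcp_pos"],np.round(st["ee_rot"],3),st["clock"],np.round(st["joint_positions"],2))
E
```

```text
[411.39895286  -2.75478059 -26.29407139] [[ 0.988 -0.001  0.156]
 [-0.156 -0.     0.988]
 [-0.001 -1.    -0.   ]] 50.975 [-0.19  0.68  0.11  2.43 -1.01  0.08  2.33]
```

View pics/w26.png

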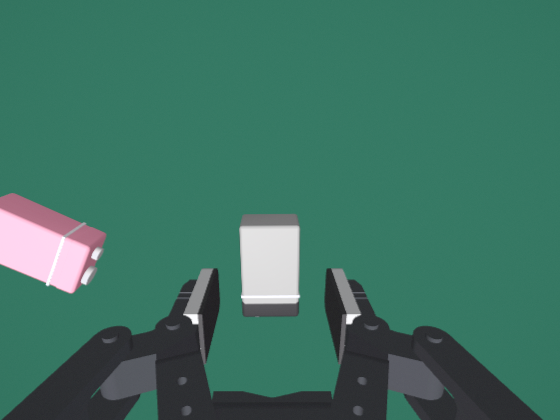

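Request:
jog_arm --pt "0 0 0 0 0 0" --pt "0 0 0 0 0 0" --pt "0 0 0 0 0 0" --pt "0 0 0 0 0 0" --gripper 1

```text
clock: 51.52
tcp_pos: [411.2, -2.6, -25.7]
ee_rot: [[0.988, -0.001, 0.156], [-0.156, 0.001, 0.988], [-0.001, -1.0, 0.0]]
contact_force: [-0.1, 0.1, 3.4]
width: 23.9
```

Request:
jog_arm --pt "3 -6 0 0 0 0" --pt "7 -14 0 0 0 0" --pt "12 -24 0 0 0 0" --pt "18 -36 0 0 0 0" --pt "24 -48 0 0 0 0" --pt "30 -60 0 0 0 0" --pt "30 -60 0 0 0 0"

```text
clock: 52.4
tcp_pos: [441.8, -7.2, 34.5]
ee_rot: [[0.988, 0.0, 0.155], [-0.155, -0.0, 0.988], [0.0, -1.0, -0.0]]
contact_force: [0.3, 0.1, -1.0]
width: 24.3
```

```bash
python3 - <<'E'
from seg import *
st=read_state(); print(st["tcp_pos"],np.round(st["ee_rot"],3),st["width"],st["clock"],np.round(st["joint_positions"],2))
E
```

```text
[441.7965948   -7.16550016  34.4920092 ] [[ 0.988  0.     0.155]
 [-0.155 -0.     0.988]
 [ 0.    -1.    -0.   ]] 24.328363700054066 52.4 [-0.43  0.6   0.47  2.36 -0.84  0.35  2.19]
```

Request:
jog_arm --pt "0 -20 0 0 8 0" --pt "20 -30 0 0 16 0" --pt "50 -30 6 0 26 0" --pt "80 -30 12 0 36 0" --pt "110 -30 16 0 46 0" --pt "128 -30 20 0 56 0" --pt "128 -30 20 0 66 0" --pt "128 -30 20 0 76 0"

```text
clock: 53.4
tcp_pos: [569.5, -7.2, 62.5]
ee_rot: [[0.082, -0.004, 0.997], [-0.997, 0.001, 0.082], [-0.001, -1.0, -0.004]]
contact_force: [0.5, -0.7, -0.2]
width: 24.2
```

Request:
jog_arm --pt "0 0 0 0 9.4 0" --pt "0 20 0 0 9.4 0" --pt "0 40 0 0 9.4 0" --pt "0 57 0 0 9.4 0" --pt "0 57 0 0 9.4 0" --pt "0 57 0 0 9.4 0"

```text
clock: 54.15
tcp_pos: [570.4, -7.7, 7.1]
ee_rot: [[-0.076, -0.001, 0.997], [-0.997, 0.0, -0.076], [-0.0, -1.0, -0.001]]
contact_force: [0.2, -0.5, -0.7]
width: 24.0
```

```bash
python3 - <<'E'
from seg import *
st,p,d=shot("wrist","w27"); print(st["tcp_pos"],np.round(st["ee_rot"],3),st["width"],st["clock"],np.round(st["joint_positions"],2))
p=cv2.imread("pics/w27.png")
cv2.imwrite("pics/w27c.png",cv2.resize(p[100:330,180:380],None,fx=3,fy=3,interpolation=cv2.INTER_CUBIC))
E
```

```text
[570.40517678  -7.67801158   7.09789188] [[-0.076 -0.001  0.997]
 [-0.997  0.    -0.076]
 [-0.    -1.    -0.001]] 23.95446704726278 54.15 [-0.66  0.92  0.92  2.1  -1.15  0.77  0.95]
```

View pics/w27c.png

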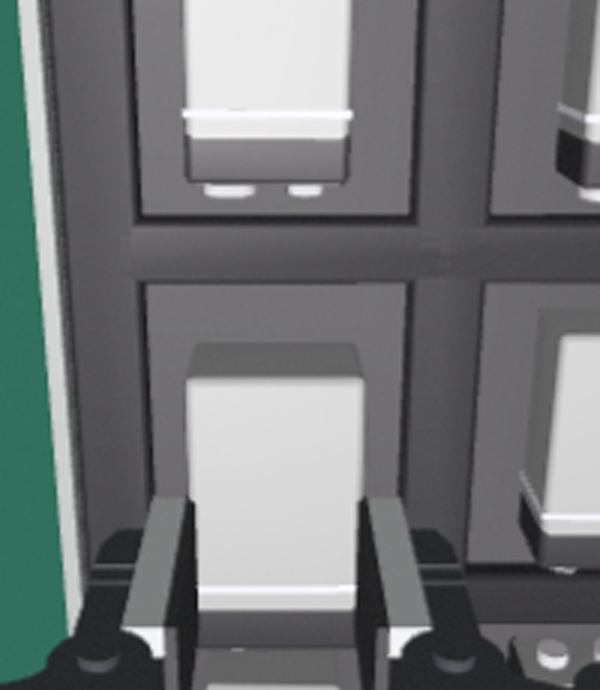

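```bash
python3 - <<'E'
from rel import *
z=7.1+26+17.5
rel((180,100),3,[(143,283),(407,283)],10,[(187,378),(363,378)],z,np.radians(-4.4),30)
E
```

```text
pocket [571.5  -4.2  10. ] 47.6 bat [ 5.719e+02 -1.000e-01  5.060e+01] 25.3 world d [ -0.4  -4.1 -40.6] tool x,z 4.1 -0.1
```

Request:
jog_arm --pt "4 8 0 0 0 0" --pt "4 16 0 0 0 0" --pt "4 24 0 0 0 0" --pt "4 26 0 0 0 0" --pt "4 26 0 0 0 0"

```text
clock: 54.82
tcp_pos: [569.8, -11.3, -19.3]
ee_rot: [[-0.076, -0.002, 0.997], [-0.997, 0.001, -0.076], [-0.0, -1.0, -0.002]]
contact_force: [0.9, 0.1, 0.0]
width: 24.2
```

Request:
jog_arm --pt "0 1 0 0 0 0" --pt "0 2 0 0 0 0" --pt "0 2 0 0 0 0"

```text
clock: 55.2
tcp_pos: [570.0, -11.3, -21.0]
ee_rot: [[-0.076, -0.002, 0.997], [-0.997, 0.001, -0.076], [-0.001, -1.0, -0.002]]
contact_force: [0.5, -0.9, -0.6]
width: 24.2
```

Request:
jog_arm --pt "0 1 0 0 0 0" --pt "0 1 0 0 0 0"

```text
clock: 55.45
tcp_pos: [570.1, -11.3, -21.6]
ee_rot: [[-0.076, -0.001, 0.997], [-0.997, 0.001, -0.076], [-0.001, -1.0, -0.001]]
contact_force: [-0.9, -0.3, 4.0]
width: 24.2
```

Request:
jog_arm --pt "0 0 0 0 0 0" --pt "0 0 0 0 0 0" --pt "0 0 0 0 0 0" --pt "0 -15 0 0 0 0" --pt "0 -60 0 0 0 0" --pt "0 -120 0 0 0 0" --pt "0 -150 0 0 0 0" --pt "0 -150 0 0 0 0" --gripper 0.48

```text
clock: 56.45
tcp_pos: [571.9, -12.2, 131.2]
ee_rot: [[-0.076, 0.004, 0.997], [-0.997, 0.0, -0.076], [-0.001, -1.0, 0.004]]
contact_force: [-0.1, 0.1, -1.1]
width: 44.5
```

```bash
python3 - <<'E'
from seg import *
st,p,d=shot("wrist","w28"); print(st["tcp_pos"],st["clock"])
E
```

```text
[571.93645956 -12.18924457 131.16250352] 56.45
```

View pics/w28.png

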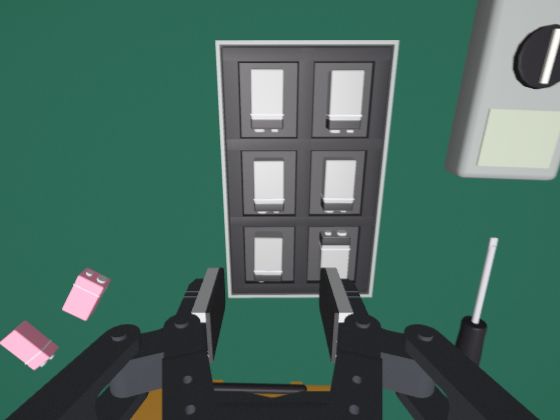

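Request:
jog_arm --pt "0 -60 0 0 0 0" --pt "0 -120 0 0 0 0" --pt "-60 -150 -20 0 0 0" --pt "-120 -150 -40 0 0 0" --pt "-180 -150 -60 0 0 0" --pt "-240 -150 -80 0 0 0" --pt "-300 -150 -100 0 0 0" --pt "-320 -150 -100 0 0 0"

```text
clock: 57.5
tcp_pos: [492.1, 319.8, 275.9]
ee_rot: [[-0.07, -0.006, 0.998], [-0.998, -0.0, -0.07], [0.001, -1.0, -0.006]]
contact_force: [-0.4, -0.9, 0.6]
width: 44.4
```

```bash
python3 - <<'E'
from seg import *
st0,_,_=shot("wrist","w29")
st,p,d=shot("top","t29");p=cv2.imread("pics/t29.png")
print(read_state()["clock"])
cv2.imwrite("pics/t29c.png",cv2.resize(p[130:290,90:560],None,fx=1.7,fy=1.7,interpolation=cv2.INTER_CUBIC))
c=np.array([600.3,-5.9]);th=np.radians(-4.3);R=np.array([[np.cos(th),-np.sin(th)],[np.sin(th),np.cos(th)]])
m=light(p,150);k=np.zeros_like(m);k[155:216,258:356]=m[155:216,258:356]
for cc in cv2.findContours(k,cv2.RETR_EXTERNAL,cv2.CHAIN_APPROX_NONE)[0]:
    if 60<cv2.contourArea(cc)<600:
        w=onplane("top",cc.reshape(-1,2).astype(float),21.5)[:,:2].astype(np.float32);r=cv2.minAreaRect(w);print("tray frame grey centre",(R.T@(np.array(r[0])-c)).round(1),np.round(r[1],1))
E
```

```text
57.6
tray frame grey centre [-31.6 -66.8] [27.1 38.1]
tray frame grey centre [-31.    4.2] [38.7 26.8]
tray frame grey centre [-32.1  76.6] [39.2 27.2]
tray frame grey centre [ 31.1 -74.9] [39.1 26.7]
tray frame grey centre [31.   4.7] [38.6 26.7]
tray frame grey centre [32.1 76. ] [38.7 26.9]
```

View pics/t29c.png

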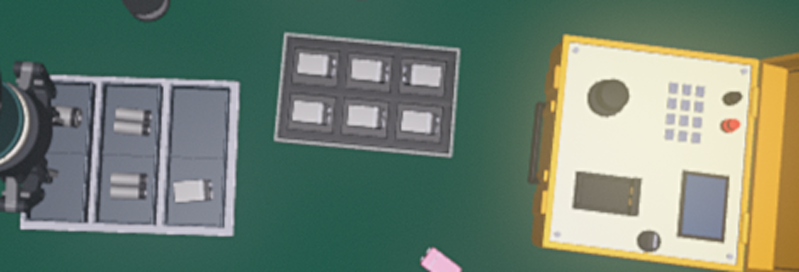

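View pics/w29.png

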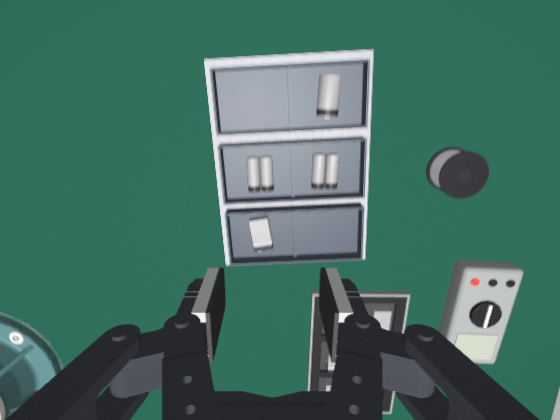

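Request:
jog_arm --pt "0 0 0 0 0 0" --pt "0 0 0 0 0 0" --pt "0 0 0 0 0 0"

```text
clock: 57.98
tcp_pos: [495.3, 313.6, 278.4]
ee_rot: [[-0.079, -0.002, 0.997], [-0.997, 0.001, -0.079], [-0.001, -1.0, -0.002]]
contact_force: [0.3, 0.6, 0.5]
width: 44.3
```

```bash
python3 -c "
from station import *
print(hand_in())"
```

```text
the job is handed in; nothing more can be done
None
```

The job is done and handed in at about 58 s; the hand-in gave no verdict.

- **Test:** I laid one spare in the cradle with its terminals to the contacts and let go. I held the plunger at its stop for over 1 s (about 21 N, against 9.6 N of spring), then packed the spare.
- **Wrong battery:** the one in the tray was a twin-cell pack. It is now in the free lane of the twin bin.
- **Loose batteries:** all three are packed. The pink look-alikes were left alone.

**Last checks**
- The top view shows six grey blocks in the six pockets. Allowing for the dark terminal band, their centres are about 1 to 2 mm from the pocket centres.
- The other spare, the stock twin pack and the stock round cell are in their bins.
- The plunger is up, the bystanders look undisturbed, and the arm is clear of everything.

**What failed or disagreed**
- **Missed grasp:** the first grasp closed above the battery. The finger tips stand about 37 mm higher than the reported TCP, which I confirmed by touching the bench, so I corrected every height for it.
- **Camera estimates:** they differed by 2 to 4 mm towards the picture edges, so I measured each placing close up.
- **High force:** laying the twin pack down briefly pressed with 38 N, just under the 40 N limit.
- **Knocked battery:** one loose battery had been knocked about 35 mm towards the robot. I found it again and picked it up with one wrist joint at its range limit.

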